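# Draw the last spacer out of the doughnut filler's pump with sprung tongs

## Task

The jelly-doughnut filler's pump is open for its nightly clean, and one soft white spacer is still down on its shaft at the bottom of the pocket, held by a rubber ring. Take the sprung tongs from their holder, reach in, squeeze them on the spacer firmly enough to draw it past the rubber ring but gently enough not to mark it, and slip it all the way down on the empty peg of the wash tray, touching it with the tongs only and forcing nothing. Then stand the tongs back in their holder, and leave the gears, the cover and the other spacer where they are.

Things in the scene. Friction and masses are not known exactly. Their poses are not given: they have to be found in the camera images.
- tongs: sprung steel tongs, 162 mm long, 85 g, standing tips down in the holder. Origin midway between the jaw tips, at their lower edge; z up along the tongs to the bow, y the line along which they close, x across the 14 mm wide straps. The bow is at the top. A squeeze of about 4 N on the finger rests starts to close them, about 5.5 N brings the jaws to the spacer
- grip_point (a point): point midway between the tongs' two finger rests, 100 mm above the tips; 62 mm of tongs stand above it. Rests: flat outer faces 20 mm wide (x), 14 mm high. Width over the rests: 41 mm sprung open, 33.8 mm with the jaws on the spacer. Gap between the jaws: 40 mm sprung open, 26 mm at 35.8 mm over the rests, 20 mm at 33.8 mm (3 mm for each mm at the rests)
- jaw_left: the tongs' arm on the +y side, hinged under the bow and sprung outwards; its jaw is a flat plate 12 mm wide (x), 3 mm thick, 24 mm high, ending at the tips. Origin on its hinge, 150 mm above the tips. A squeeze of F newtons on the rests presses each jaw on the spacer with 0.35 F - 1.85 N: 14 N gives 3.0 N, 20 N gives 5.1 N, 25 N gives 6.8 N, 30 N gives 8.6 N
- jaw_right: the same on the -y side of the tongs
- holder: fixed steel holder for the tongs: a narrow box on a 90 x 110 x 6 mm base plate, mouth 24 mm (x) by 56 mm (y), rim 75 mm above the bench, inner floor 6 mm above it. Origin under its centre, z up; the tongs stand in it with their y along its y
- pump: fixed gear-pump body on a 128 x 96 x 10 mm flange, open upwards. Origin under its centre, z up. Block 104 mm (x) by 76 mm (y), rim 90 mm high; a port stands out to 56 mm on either y side. Pocket: slot with round ends, 62 mm long (x), 36 mm wide (y), centred, 62 mm deep (floor at 28 mm). Two shaft ends, 9 mm diameter, rise 32 mm from its floor at x = -13 (the spacer's) and +13 mm
- shaft_foot (a point): the foot of the spacer's shaft, on its axis, on the pocket floor. A rubber ring round this shaft, 18.5 mm above the floor, bulges 0.7 mm past the spacer's bore: drawing the spacer up past it takes about 2.5 to 3 N at first, then about 1 N for the next 15 mm
- spacer: the soft white plastic spacer: a ring of 20 mm outside and 11.5 mm inside diameter, 14 mm high, about 12 g, lying flat on the pocket floor round its shaft under the rubber ring. Origin: centre of its underside, z its axis. A jaw that presses on it with more than 7 N marks it; friction on the steel jaws is between 0.48 and 0.72
- wash_tray: fixed steel tray, 110 mm (x) by 180 mm (y), rim 18 mm high, floor 3 mm thick, with two upright pegs of 7.5 mm diameter at y = -35 and +35 mm, 42 mm tall from the tray's floor with the top 8 mm pointed. Origin under its centre, z up
- empty_peg (a point): the foot of the empty peg (y = -35 mm) on its axis, on the tray's floor
- other_spacer: a spacer like the first, already down on the other peg; it stays there. Origin: centre of its underside
- gear_a: one of the pump's toothed gears, white plastic, 34 mm diameter, 42 mm high, standing on the bench; bystander. Origin: centre of its underside
- gear_b: the other gear, alike; bystander. Origin: centre of its underside
- cover: the pump's cover plate, aluminium, 76 x 104 x 12 mm with a boss, 22 mm high in all, lying on the bench; bystander. Origin: centre of its underside

How it is judged:
On the way, in this order (a step that is already met when the one before it is completed fails the run):
1. the spacer is drawn clear above the pump, held between the two jaws of the tongs (z of spacer in the frame of pump above 0.092 m and contact force between each of jaw_left, jaw_right and spacer above 0.3 N), for 0.1 s.
2. the spacer is right down on the empty peg (horizontal distance between spacer and empty_peg below 0.004 m and z of spacer in the frame of wash_tray below 0.0055 m), for 0.2 s.
At the end, for the whole second after the job is handed in: The spacer lies flat (within 0.1 rad) round the empty peg, within 4 mm of its axis and within 2.5 mm of the tray's floor; the tongs stand in the holder, upright within 0.2 rad, tips within 15 mm of its centre and within 6 mm of its floor; both at rest (all of step 2 and angle between spacer's own z axis and vertical below 0.1 rad and horizontal distance between tongs and holder below 0.015 m and z of tongs in the frame of holder below 0.012 m and angle between tongs's own z axis and vertical below 0.2 rad and linear speed of each of tongs, spacer below 0.02 m/s); the robot touches nothing.
It fails at once if the soft spacer is squeezed with more than 7 N by a jaw (contact force between any of jaw_left, jaw_right and spacer above 7 N).
It fails at once if the tongs or the spacer are forced against the pump, the wash tray or the holder with more than 30 N (contact force between any of tongs, spacer and pump above 30 N or contact force between any of tongs, spacer and wash_tray above 30 N or contact force between tongs and holder above 30 N).
It fails at once if the gripper's fingers touch the spacer (contact force between the fingers and spacer above 0.5 N).
It fails at once if a gear, the cover or the other spacer is shifted by more than 10 mm (distance of any of gear_a, gear_b, cover, other_spacer from where it was at the start of the episode above 0.01 m).
It also fails if it takes over 58 s, if anything falls off the work surface, if the arm or the gripper's body presses on something with over 40 N, if the wrist force passes 120 N, or if a joint passes its speed limit or range.

## Robot

A 7-joint arm with a two-finger parallel gripper is mounted at the origin on the work surface. World frame = base frame: x ahead of the robot, y to its left, z up, the work surface at z = 0. Lengths are in m, angles in rad, forces in N, time in s.
With the tool pointing down it reaches from about 0.4 to 0.85 m from the base axis. Payload 10.4 kg.
Tool frame: the origin (TCP) lies at the centre of the arm's flange, where the gripper is bolted on; the fingertips stand 173 mm ahead of it and the grasp point (between the pads) lies 155 mm ahead of it; z points along the fingers, y is the line along which they close (so a half turn about z gives the same grasp; the last joint's range is limited). The gripper opens to 85 mm and grips with 20 to 120 N. Pads are 22 mm wide; open, the fingers measure 114 mm over their backs; the gripper's body (76 mm by 85 mm) begins 54 mm behind the grasp point. The pads swing forward as they close: fully open they stand 13 mm farther back than shut.
Start: joints at [-1.27, 0.332, -0.065, 1.46, 0.022, 1.35, -0.088], TCP at [0.199, 0.593, 0.405] pointing down, gripper open.
Joint ranges: [-2.6, 2.6], [-0.5, 2.12], [-1.47, 1.34], [0.16, 2.42], [-1.27, 4.41], [0.06, 2.06], [-2.6, 2.6]. Speed limits (rad/s): [2.22, 2.22, 2.79, 2.79, 3.14, 3.14, 3.14].

## Interface

Orientations are given as a unit quaternion [x, y, z, w].
In Python, from workcell import manip, viewer, finder gives the robot as it stands.
- The arm moves only by the tool arm_command, never from a script. Its argument "plan" is a list of rows, each an object with "dp": the shift along the tool's x, y, z in mm, a list of three; "spin": the turn about the tool's z in rad. A call has 1 to 5 rows; each row shifts and turns the commanded pose from where the row before left it, along the tool's axes as they then stand; what a row does not reach is not made up. A row lasts 1/10 s, in which the tool goes at most 50 mm and 8.59 degrees, less where a joint would pass 70% of its speed; a pose out of reach is approached as far as the arm can. A call is refused whole if a number of a shift passes 50 or a number of a turn 0.15, either way. A call with a gripper value outside its range is refused whole. "grip" is the closure, from -1 (fully open) to 1 (shut), set as the call begins (left out, the last holds). The fingers move at their own pace and stop on an object; "newtons" is the grip in N (left out, the last holds). Time passes only in rows, so rows that do not move let the fingers close. It gives the time, the measured TCP pose, the force, the opening and the grip force at its end, in the units of the state.
- manip.get_obs(): the state, without advancing time (a new reading comes with each control period).
- viewer.camera(name): name is "scene" or "top" or "wrist"; returns the picture (384x512x3 uint8, blue, green, red); there is no depth.
- viewer.camera_params(name): a dict with "vertical_fov" (degrees; the focal length in pixels is half the picture's height over the tangent of half this angle, whatever the lens; pixels are square), "cx", "cy" (the principal point, pixels), "k1" (the pictures are not rectified: a ray, as slopes to the right and down, at radius r is drawn at 1 + k1 r^2 times it, then the intrinsics apply), "R" (3x3) and "t" (3): a world point X has camera coordinates R X + t; the wrist camera has in their place "T_tool_cam" (4x4, takes a point from camera to tool coordinates, whose origin is the TCP and whose axes are the flange's). Camera axes: x right, y down, z forward; pixel columns grow to the right and rows downward; lengths in m; the calibration is good to about 2 mm. A picture is of the moment at which its call begins: read the wrist's pose just before it. camera_params takes no time and is no camera call.
- manip.hand_in(): hands the job in; it is judged then, once.
Trained networks look in the newest picture that a camera, given by its name, has taken for a name from the list of things; names that differ only in an ending like _2 or _b are one class to them, and where a whole thing is asked for, a point or a joint stands for the part that bears it (a point fixed in the world has none). Each returns a list of dicts, best first, with "score" (0 to 1); they miss things now and then, are a little off and sometimes report something else, mostly with a low value. They report only what shows in the picture. A call takes as long as a camera call.
- finder.find_in(camera, thing): "position" ([x, y, z] in m, in world coordinates, good to about 4 mm: the middle of the surface that is visible of it).
The state is a dict: "clock": time; "joint_pos": joint angles; "joint_velocities": joint speeds; "tau": joint torques, N m; "position": TCP position; "ee_rot": TCP orientation; "ft_force": force on the tool from outside, world axes, zero at the start; "torque": the same for the moment, N m; "grip_width": opening from 0.0 (shut) to 1.0 (fully open); "grasp_force": force on a finger pad.
Only numpy, scipy, OpenCV 4.12 (cv2) and the standard library are available. Lean on these libraries where they do the work, as an engineer would, in place of code of your own. Each camera call takes 0.05 s, during which the arm holds its last target. There are 200 camera calls.

## Working session

There is one attempt and no reset: what is moved stays moved. The work goes in short steps, Python scripts to look and compute and a tool call to move; the robot and the scene stay as the last step left them, time stands still between calls to the robot, and variables do not carry over. Pictures are saved under pics/ and viewed, at most 10 in all, crops included, and the job is handed in when it is done.

Besides the shell and the picture viewer there is one more tool, called in YAML: its name, and indented under it one key for each argument. arm_command: Moves the arm, as the interface text tells. Its arguments: {"type":"object","properties":{"plan":{"type":"array","items":{"type":"object","properties":{"dp":{"type":"array","items":{"type":"number"}},"spin":{"type":"number"}}}},"grip":{"type":"number"},"newtons":{"type":"number"}},"required":["plan"]}

```bash
ls; mkdir -p pics; cat > h.py <<'E'
import numpy as np, cv2
from workcell import manip, viewer, finder
from scipy.spatial.transform import Rotation as Ro
def cam(name):
    o=manip.get_obs(); im=viewer.camera(name); p=viewer.camera_params(name)
    f=192/np.tan(np.radians(p['vertical_fov'])/2)
    if 'R' in p: R=np.array(p['R']);t=np.array(p['t'])
    else:
        T=np.eye(4);T[:3,:3]=Ro.from_quat(o['ee_rot']).as_matrix();T[:3,3]=o['position']
        M=np.linalg.inv(T@np.array(p['T_tool_cam']));R=M[:3,:3];t=M[:3,3]
    return im,dict(f=f,cx=p['cx'],cy=p['cy'],k1=p['k1'],R=R,t=t)
def proj(c,X):
    q=(c['R']@np.atleast_2d(X).T).T+c['t'];s=q[:,:2]/q[:,2:]
    s=s*(1+c['k1']*(s**2).sum(1,keepdims=True));return s*c['f']+[c['cx'],c['cy']]
def ray(c,uv):
    d=(np.array(uv,float)-[c['cx'],c['cy']])/c['f'];s=d.copy()
    for _ in range(20): s=d/(1+c['k1']*(s@s))
    v=c['R'].T@np.array([s[0],s[1],1]);return -c['R'].T@c['t'],v/np.linalg.norm(v)
def tri(rs):
    A=sum(np.eye(3)-np.outer(d,d) for o,d in rs);b=sum((np.eye(3)-np.outer(d,d))@o for o,d in rs);return np.linalg.solve(A,b)
def onz(c,uv,z):
    o,d=ray(c,uv);return o+d*(z-o[2])/d[2]
E
cat > a.py <<'E'
from h import *
o=manip.get_obs();print(o)
for n in ['scene','top','wrist']:
    im,c=cam(n);cv2.imwrite(f'pics/{n}0.png',im);print(n,np.round(-c['R'].T@c['t'],3),np.round(c['R'],2).tolist(),c['f'])
    for th in ['tongs','grip_point','holder','pump','spacer','wash_tray','gear_a','cover']:
        r=finder.find_in(n,th);print(n,th,[(np.round(x['position'],3).tolist(),round(x['score'],2)) for x in r[:3]], [np.round(proj(c,x['position'])[0]).tolist() for x in r[:3]])
a,b=[cv2.imread(f'pics/{n}0.png') for n in ['scene','top']]
print(viewer.camera_params('wrist'))
E
python3 a.py
```

```text
pics
{'clock': 0.0, 'joint_pos': array([-1.2695952 ,  0.33286426, -0.06468735,  1.46094703,  0.02162541,
        1.34992157, -0.08850223]), 'joint_velocities': array([ 4.73699032e-05, -6.08416834e-04, -8.33672606e-04, -5.07889646e-04,
        1.05035064e-03,  1.24035876e-03,  1.74356688e-04]), 'tau': array([ 1.06199379e-03, -6.25455451e+01,  4.97650215e-02, -3.91600406e+01,
        1.61322945e-02,  1.01083054e-02, -2.22718739e-06]), 'position': array([0.19882005, 0.59239093, 0.40391776]), 'ee_rot': array([ 1.61187994e-01,  9.86923457e-01, -7.18806580e-04, -6.80950225e-05]), 'ft_force': array([-0.74134674, -0.02909456,  0.18212579]), 'torque': array([0.01705517, 0.01659572, 0.01162233]), 'grasp_force': 0.0, 'grip_width': 0.9997182295027823}
scene [1.169 0.089 0.644] [[-0.2, 0.98, 0.02], [0.65, 0.14, -0.75], [-0.74, -0.14, -0.66]] 358.65838665176904
scene tongs [([0.525, 0.256, 0.119], 0.57)] [[382.0, 197.0]]
scene grip_point [([0.527, 0.257, 0.122], 0.55)] [[383.0, 196.0]]
scene holder [([0.54, 0.26, 0.009], 0.58), ([0.582, -0.03, 0.065], 0.36)] [[373.0, 235.0], [253.0, 212.0]]
scene 
[... 1120 characters left out ...]
0.95, -0.0], [0.92, -0.31, 0.26], [0.25, -0.08, -0.97]] 268.65285670471917
wrist tongs [] []
wrist grip_point [] []
wrist holder [] []
wrist pump [] []
wrist spacer [] []
wrist wash_tray [] []
wrist gear_a [] []
wrist cover [] []
{'vertical_fov': 71.10503515397811, 'cx': 258.3359086692273, 'cy': 190.5233785771434, 'k1': 0.0057781555327228624, 'T_tool_cam': array([[ 4.32374650e-05, -9.65326799e-01, -2.61044383e-01,
         6.51540762e-02],
       [ 9.99999415e-01,  3.23919872e-04, -1.03220414e-03,
         1.16179980e-03],
       [ 1.08097178e-03, -2.61044185e-01,  9.65326248e-01,
         3.09742415e-02],
       [ 0.00000000e+00,  0.00000000e+00,  0.00000000e+00,
         1.00000000e+00]])}
```

```bash
python3 - <<'E'
import cv2
a=cv2.imread('pics/top0.png');cv2.imwrite('pics/top0b.png',cv2.resize(a[100:310,80:440],None,fx=2.2,fy=2.2,interpolation=cv2.INTER_CUBIC))
a=cv2.imread('pics/scene0.png');cv2.imwrite('pics/scene0b.png',cv2.resize(a[110:330,110:460],None,fx=2.2,fy=2.2,interpolation=cv2.INTER_CUBIC))
E
```

```text
(no output)
```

View pics/top0b.png

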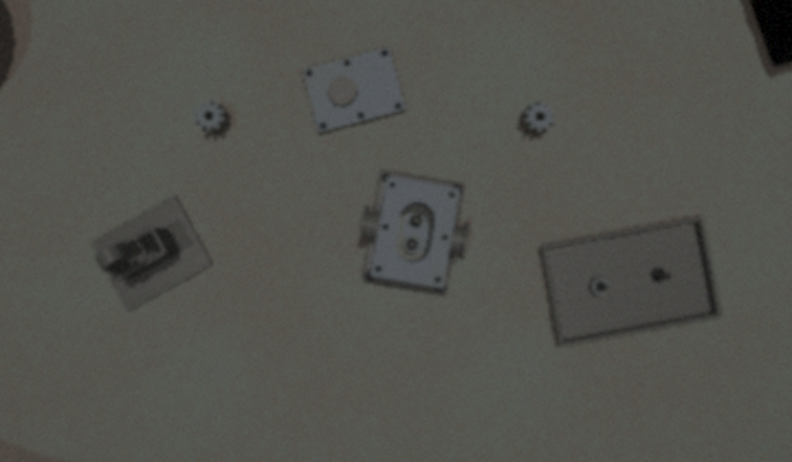

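View pics/scene0b.png

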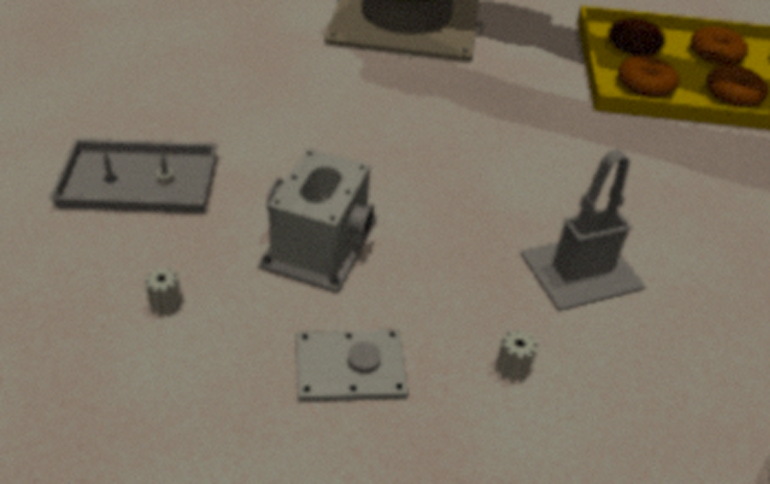

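The pictures agree with the networks. In the top crop the holder is at about (150,253), the pump at (415,232) with its slot running roughly along world x, the empty peg at (658,275), and the spacer-bearing peg at (600,287). The tongs close along about 118° in world yaw. I'll fly over the holder and look from near.

arm_command:
  plan:
    - {"dp":[-25,-13,0]}
    - {"dp":[-42,-22,0]}
    - {"dp":[-45,-24,0]}
    - {"dp":[-45,-24,0]}
    - {"dp":[-45,-24,0]}

```text
invalid input at $.plan[0]: expected keys dp, spin
```

arm_command:
  plan:
    - {"dp":[-45,-24,0]}
    - {"dp":[-45,-24,0]}
    - {"dp":[-45,-24,0]}
    - {"dp":[-44,-23,0]}
    - {"dp":[-35,-19,0]}

```text
invalid input at $.plan[0]: expected keys dp, spin
```

arm_command:
  plan:
    - {"dp":[0,0,0],"spin":-0.137}
    - {"dp":[0,0,0],"spin":-0.137}
    - {"dp":[0,0,0],"spin":-0.137}
    - {"dp":[0,0,0],"spin":-0.137}
    - {"dp":[0,0,0],"spin":-0.137}

```text
clock: 1.85
position: [0.1988, 0.5925, 0.4047]
ee_rot: [-0.182, 0.983, 0.0, 0.0]
ft_force: [-0.0, -0.2, -0.0]
grip_width: 0.999
grasp_force: 0.0
```

arm_command:
  plan:
    - {"dp":[0,0,0],"spin":-0.137}
    - {"dp":[0,0,0]}
    - {"dp":[0,0,0]}

```text
invalid input at $.plan[1]: expected keys dp, spin
```

```bash
cat > w.py <<'E'
from h import *
import sys
tag=sys.argv[1]
o=manip.get_obs();print(o['clock'],np.round(o['position'],4),np.round(Ro.from_quat(o['ee_rot']).as_matrix()[:,1],3))
im,c=cam('wrist');np.save(f'pics/{tag}.npy',c,allow_pickle=True)
cv2.imwrite(f'pics/{tag}.png',im)
cv2.imwrite(f'pics/{tag}b.png',cv2.resize(cv2.convertScaleAbs(im,alpha=1.6),None,fx=1.55,fy=1.55,interpolation=cv2.INTER_CUBIC))
for th in sys.argv[2:]:
    r=finder.find_in('wrist',th);print(th,[(np.round(x['position'],4).tolist(),round(x['score'],2),np.round(proj(c,x['position'])[0]).tolist()) for x in r[:3]])
E
python3 w.py h1 tongs grip_point holder
```

```text
1.85 [0.1988 0.5925 0.4047] [-0.359  0.933  0.   ]
tongs []
grip_point []
holder [([0.5068, 0.2996, 0.0043], 0.91, [12.0, 282.0])]
```

View pics/h1b.png

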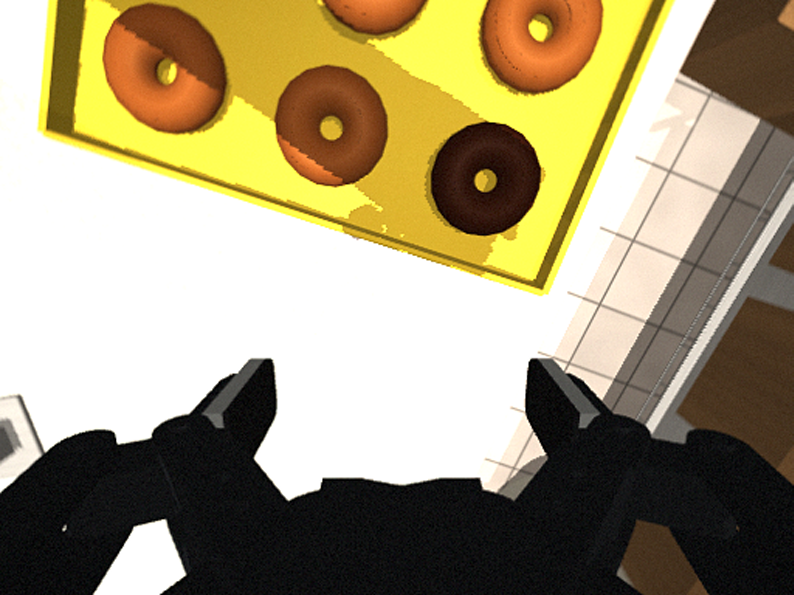

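The brightened view shows only the doughnut tray and the open fingers, because the shifts were refused for missing keys. I'll repeat them with every key given.

arm_command:
  plan:
    - {"dp":[-9,-22,0],"spin":0}
    - {"dp":[-18,-43.6,0],"spin":0}
    - {"dp":[-18,-43.6,0],"spin":0}
    - {"dp":[-18,-43.6,0],"spin":0}
    - {"dp":[-18,-43.6,0],"spin":0}

```text
clock: 2.55
position: [0.3451, 0.4358, 0.405]
ee_rot: [-0.178, 0.984, 0.0, 0.0]
ft_force: [0.6, 0.2, 0.2]
grip_width: 0.999
grasp_force: 0.0
```

arm_command:
  plan:
    - {"dp":[-18,-43.6,0],"spin":0}
    - {"dp":[-18,-43.6,0],"spin":0}
    - {"dp":[-18,-43.6,0],"spin":0}
    - {"dp":[-18,-43.6,0],"spin":0}
    - {"dp":[-18,-43.6,0],"spin":0}

```text
clock: 3.05
position: [0.5063, 0.2637, 0.4051]
ee_rot: [-0.178, 0.984, 0.0, 0.0]
ft_force: [-0.3, 1.0, 0.2]
grip_width: 1.001
grasp_force: 0.0
```

arm_command:
  plan:
    - {"dp":[-9,-21,0],"spin":0}
    - {"dp":[0,0,0],"spin":-0.12}
    - {"dp":[0,0,0],"spin":0}

```text
clock: 3.35
position: [0.5215, 0.2482, 0.4047]
ee_rot: [-0.237, 0.971, 0.0, -0.0]
ft_force: [0.4, -0.1, 0.1]
grip_width: 0.999
grasp_force: 0.0
```

```bash
sed -i 's/cv2.convertScaleAbs(im,alpha=1.6)/im/' w.py; python3 w.py h2 tongs grip_point holder
```

```text
3.35 [0.5215 0.2482 0.4047] [-0.461  0.888  0.   ]
tongs [([0.5199, 0.2587, 0.1617], 0.65, [270.0, 203.0])]
grip_point [([0.5135, 0.2608, 0.0021], 0.68, [269.0, 165.0]), ([0.5226, 0.2604, 0.1666], 0.56, [271.0, 209.0])]
holder [([0.6629, 0.1962, 0.0217], 0.7, [180.0, 239.0]), ([0.5161, 0.2614, 0.0027], 0.57, [268.0, 167.0])]
```

View pics/h2b.png

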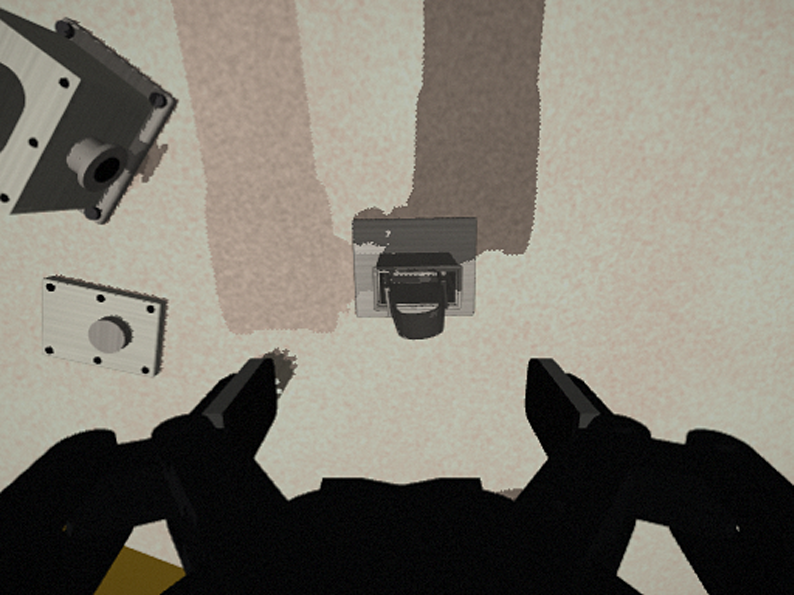

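The tongs' bow shows centred at (417,318) in the enlarged picture, and the holder plate (354–476, 217–317) is square to the image to within about 1°. Next I'll work out the positions from these pixels.

```bash
python3 - <<'E'
from h import *
c=np.load('pics/h2.npy',allow_pickle=True).item()
P=lambda u,v,z:onz(c,(u/1.55,v/1.55),z)
q=[P(354,218,.006),P(476,217,.006),P(475,316,.006),P(354,317,.006)]
print(np.round(q,4).tolist(),'mean',np.mean(q,0).round(4))
e=q[0]-q[1];print('ydir',e/np.linalg.norm(e),np.linalg.norm(e),np.linalg.norm(q[1]-q[2]))
print('bow',P(417,325,.168))
# project model for check
yd=e[:2]/np.linalg.norm(e[:2]);xd=np.array([yd[1],-yd[0]])
H=np.mean(q,0)[:2]
for n,x,y,z in [('rim++',12,28,75),('rim+-',12,-28,75),('rim-+',-12,28,75),('rim--',-12,-28,75),('bow+',7,0,168),('bow-',-7,0,168),('rest+',0,20.5,106),('rest-',0,-20.5,106)]:
    w=np.r_[H+(x*xd+y*yd)/1e3,z/1e3];print(n,(proj(c,w)[0]*1.55).round(1))
im=cv2.imread('pics/h2.png');cv2.imwrite('pics/h2c.png',cv2.resize(im[130:230,210:330],None,fx=6,fy=6,interpolation=cv2.INTER_CUBIC))
E
```

```text
[[0.5089, 0.1962, 0.006], [0.4593, 0.29, 0.006], [0.538, 0.3347, 0.006], [0.5905, 0.2356, 0.006]] mean [0.5242 0.2641 0.006 ]
ydir [ 0.46772481 -0.88387414  0.        ] 0.10618039892266881 0.09048924953830328
bow [0.5236273  0.25916336 0.168     ]
rim++ [379.6 271.5]
rim+- [456.1 270.9]
rim-+ [380.2 303. ]
rim-- [455.3 302.4]
bow+ [425.  317.3]
bow- [424.8 342.5]
rest+ [388.9 298.5]
rest- [450.4 298.1]
```

View pics/h2c.png

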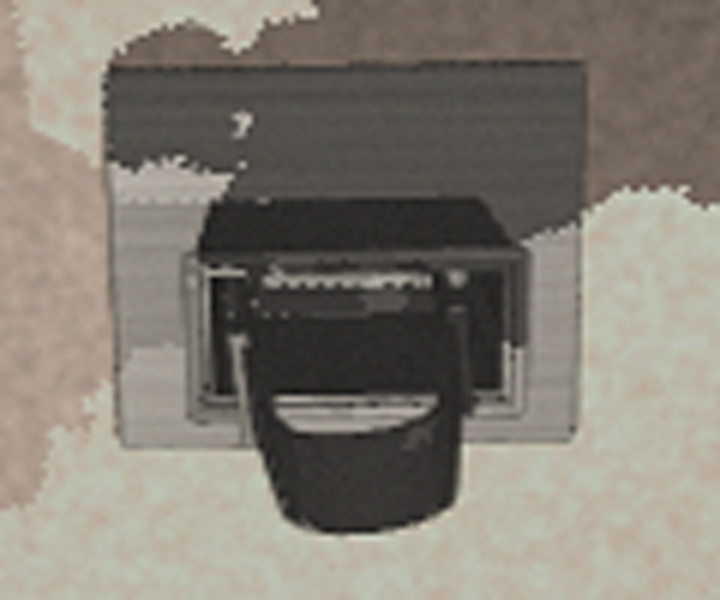

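The plate corners are at (106,67), (586,62), (574,440) and (121,446) in the crop. The mouth centre is near (358,327) and the bow's top strap is centred at (365,484).

```bash
python3 - <<'E'
from h import *
c=np.load('pics/h2.npy',allow_pickle=True).item()
P=lambda u,v,z:onz(c,(210+u/6,130+v/6),z)
q=[P(106,67,.006),P(586,62,.006),P(574,440,.006),P(121,446,.006)]
print('plate',np.mean(q,0).round(4),[np.linalg.norm(q[i]-q[i-1]).round(4) for i in range(4)])
e=q[0]-q[1]+q[3]-q[2];yd=e/np.linalg.norm(e);print('ydir',yd)
r=[P(208,258,.075),P(505,258,.075),P(505,392,.075),P(208,395,.075)];print('rim',np.mean(r,0).round(4),[np.linalg.norm(r[i]-r[i-1]).round(4) for i in range(4)])
r=[P(188,250,.075),P(530,250,.075),P(522,418,.075),P(190,418,.075)];print('rimout',np.mean(r,0).round(4),[np.linalg.norm(r[i]-r[i-1]).round(4) for i in range(4)])
b=P(365,484,.168);print('bow',b)
o=manip.get_obs();R=Ro.from_quat(o['ee_rot']).as_matrix()
print('err tool axes bow',R.T@(b-o['position']),'rim', R.T@(np.mean(r,0)-o['position']), 'ang',np.arcsin((R.T@yd)[0]))
# independent height check: bow seen by wrist, top, scene
cols=[ray(c,(210+365/6,130+484/6))]
E
```

```text
plate [0.524  0.2644 0.006 ] [np.float64(0.0896), np.float64(0.108), np.float64(0.0892), np.float64(0.1085)]
ydir [ 0.47134233 -0.88195034  0.        ]
rim [0.5234 0.2635 0.075 ] [np.float64(0.0269), np.float64(0.056), np.float64(0.0263), np.float64(0.0573)]
rimout [0.5248 0.2645 0.075 ] [np.float64(0.0331), np.float64(0.0644), np.float64(0.0331), np.float64(0.0643)]
bow [0.52370212 0.26085423 0.168     ]
err tool axes bow [-0.00789845  0.00850353  0.2368019 ] rim [-0.01055472  0.01121177  0.32980326] ang -0.011748123310113158
```

arm_command:
  plan:
    - {"dp":[-9,10,0],"spin":0.01}
    - {"dp":[0,0,35],"spin":0}
    - {"dp":[0,0,35],"spin":0}
    - {"dp":[0,0,0],"spin":0}

```text
clock: 3.95
position: [0.5229, 0.2627, 0.3302]
ee_rot: [-0.233, 0.972, -0.001, -0.004]
ft_force: [-0.8, -0.5, -0.1]
grip_width: 0.998
grasp_force: 0.0
```

```bash
python3 w.py h3 tongs; python3 - <<'E'
import cv2
im=cv2.imread('pics/h3.png');cv2.imwrite('pics/h3c.png',cv2.resize(im[120:270,160:360],None,fx=4,fy=4,interpolation=cv2.INTER_CUBIC))
E
```

```text
3.95 [0.5229 0.2627 0.3302] [-0.454  0.891 -0.   ]
tongs [([0.5203, 0.2608, 0.1625], 0.97, [257.0, 236.0])]
```

View pics/h3c.png

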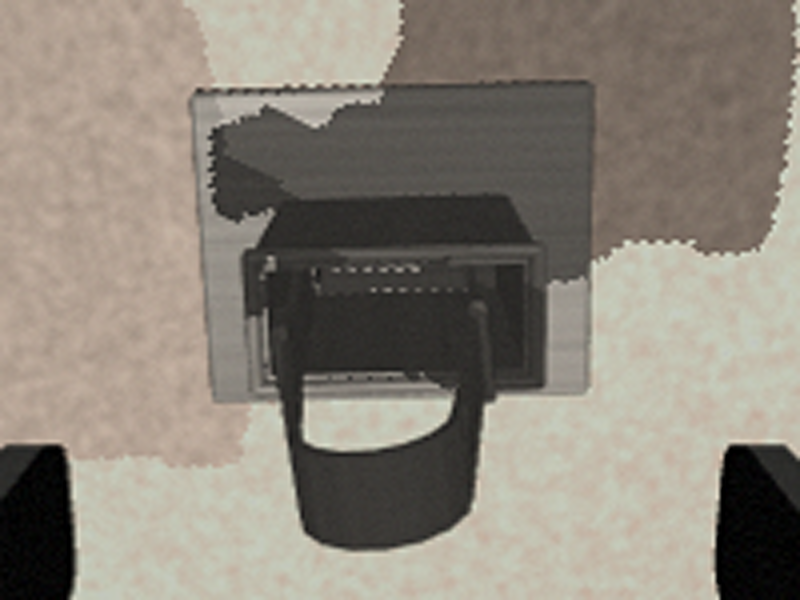

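```bash
python3 - <<'E'
from h import *
a=np.load('pics/h2.npy',allow_pickle=True).item();c=np.load('pics/h3.npy',allow_pickle=True).item()
print('bow tri',tri([ray(a,(270.8,210.7)),ray(c,(257.2,244.8))]))
P=lambda u,v,z:onz(c,(160+u/4,120+v/4),z)
b=P(389,499,.168)
q=[P(192,92,.006),P(593,82,.006),P(587,392,.006),P(214,402,.006)];e=q[0]-q[1]+q[3]-q[2]
r=[P(245,250,.075),P(545,245,.075),P(545,386,.075),P(250,395,.075)]
o=manip.get_obs();R=Ro.from_quat(o['ee_rot']).as_matrix()
print(b,np.mean(q,0),np.mean(r,0),[np.linalg.norm(r[i]-r[i-1]).round(4) for i in range(4)])
for w in (b,np.mean(q,0),np.mean(r,0)):print('tool',R.T@(w-o['position']))
e/=np.linalg.norm(e);print(e,R.T@e)
E
```

```text
bow tri [0.52544715 0.26267219 0.16205477]
[0.52280154 0.26199891 0.168     ] [0.5244043  0.26429124 0.006     ] [0.52492356 0.26433668 0.075     ] [np.float64(0.033), np.float64(0.0643), np.float64(0.032), np.float64(0.0655)]
tool [1.71726980e-03 1.71806025e-05 1.67267795e-01]
tool [-0.00082898  0.00130277  0.32926683]
tool [-0.00127921  0.00112024  0.26026657]
[ 4.77601237e-01 -8.78576723e-01  2.56339287e-16] [-2.68518876e-02 -9.99639404e-01 -1.95988569e-04]
```

arm_command:
  plan:
    - {"dp":[0,0,30],"spin":-0.025}
    - {"dp":[0,0,20],"spin":0}
    - {"dp":[0,0,5],"spin":0}
    - {"dp":[0,0,2],"spin":0}

```text
clock: 4.45
position: [0.5249, 0.2624, 0.2792]
ee_rot: [-0.245, 0.969, 0.0, 0.001]
ft_force: [0.6, -0.5, 0.5]
grip_width: 1.0
grasp_force: 0.0
```

arm_command:
  plan:
    - {"dp":[0,0,0],"spin":0}
    - {"dp":[0,0,0],"spin":0}
    - {"dp":[0,0,0],"spin":0}
    - {"dp":[0,0,0],"spin":0}
    - {"dp":[0,0,0],"spin":0}
  grip: 0.1
  newtons: 20

```text
clock: 4.95
position: [0.5247, 0.2623, 0.2788]
ee_rot: [-0.246, 0.969, 0.001, 0.001]
ft_force: [-0.5, 1.5, 6.3]
grip_width: 0.455
grasp_force: 9.0
```

arm_command:
  plan:
    - {"dp":[0,0,0],"spin":0}
    - {"dp":[0,0,0],"spin":0}
    - {"dp":[0,0,3],"spin":0}
    - {"dp":[0,0,3],"spin":0}
    - {"dp":[0,0,0],"spin":0}
  grip: -0.2

```text
clock: 5.45
position: [0.5242, 0.2617, 0.2709]
ee_rot: [-0.246, 0.969, -0.0, -0.001]
ft_force: [0.6, -0.3, 0.7]
grip_width: 0.6
grasp_force: 0.0
```

arm_command:
  plan:
    - {"dp":[0,0,0],"spin":0}
    - {"dp":[0,0,0],"spin":0}
    - {"dp":[0,0,0],"spin":0}
    - {"dp":[0,0,0],"spin":0}
    - {"dp":[0,0,0],"spin":0}

```text
clock: 5.95
position: [0.5244, 0.2619, 0.2718]
ee_rot: [-0.246, 0.969, 0.0, 0.0]
ft_force: [0.3, 0.2, 0.1]
grip_width: 0.603
grasp_force: 0.0
```

arm_command:
  plan:
    - {"dp":[0,0,0],"spin":0}
    - {"dp":[0,0,0],"spin":0}
    - {"dp":[0,0,0],"spin":0}
    - {"dp":[0,0,0],"spin":0}
  grip: 0.16

```text
clock: 6.35
position: [0.5246, 0.2618, 0.2718]
ee_rot: [-0.246, 0.969, -0.0, 0.0]
ft_force: [-0.2, -0.8, 0.9]
grip_width: 0.423
grasp_force: 5.8
```

arm_command:
  plan:
    - {"dp":[0,0,-2],"spin":0}
    - {"dp":[0,0,-5],"spin":0}
    - {"dp":[0,0,-10],"spin":0}
    - {"dp":[0,0,0],"spin":0}

```text
clock: 6.75
position: [0.5249, 0.2622, 0.2906]
ee_rot: [-0.246, 0.969, 0.0, 0.001]
ft_force: [-0.1, -0.3, 0.1]
grip_width: 0.422
grasp_force: 4.5
```

arm_command:
  plan:
    - {"dp":[0,0,-15],"spin":0}
    - {"dp":[0,0,-25],"spin":0}
    - {"dp":[0,0,-30],"spin":0}
    - {"dp":[0,0,-30],"spin":0}
    - {"dp":[0,0,-20],"spin":0}

```text
clock: 7.25
position: [0.5245, 0.2618, 0.4121]
ee_rot: [-0.246, 0.969, 0.0, 0.001]
ft_force: [-0.0, 0.5, 0.1]
grip_width: 0.422
grasp_force: 4.5
```

arm_command:
  plan:
    - {"dp":[0,0,0],"spin":0}
    - {"dp":[0,0,0],"spin":0}

```text
clock: 7.45
position: [0.5243, 0.2618, 0.4091]
ee_rot: [-0.246, 0.969, 0.0, 0.0]
ft_force: [0.1, -0.4, -1.6]
grip_width: 0.422
grasp_force: 4.5
```

```bash
python3 w.py h4 tongs pump
```

```text
7.45 [0.5243 0.2618 0.4091] [-0.476  0.879  0.   ]
tongs [([0.5144, 0.2579, 0.286], 0.69, [261.0, 264.0])]
pump [([0.5281, -0.0003, 0.0618], 0.66, [42.0, 63.0])]
```

View pics/h4b.png

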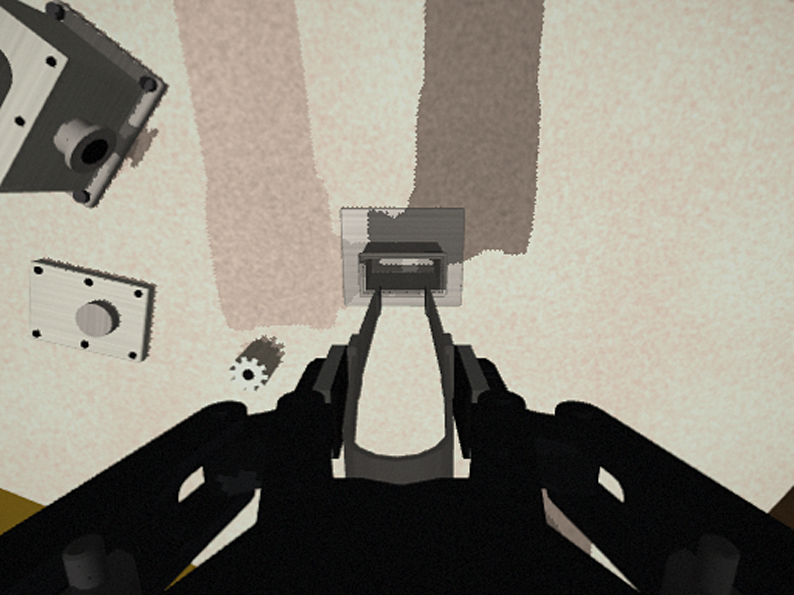

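The tongs are held straight. The jaw tips show at (380,289) and (428,289), and the empty holder is below. Now over to the pump.

arm_command:
  plan:
    - {"dp":[4,-14,0],"spin":0}
    - {"dp":[8,-28,0],"spin":0}
    - {"dp":[12,-42,0],"spin":0}
    - {"dp":[12,-42,0],"spin":0}
    - {"dp":[12,-42,0],"spin":0}

```text
clock: 8.1
position: [0.5622, 0.0883, 0.4083]
ee_rot: [-0.245, 0.969, -0.0, -0.0]
ft_force: [0.6, -0.5, -0.2]
grip_width: 0.422
grasp_force: 4.5
```

arm_command:
  plan:
    - {"dp":[12,-42,0],"spin":0}
    - {"dp":[12,-42,0],"spin":0}
    - {"dp":[8,-28,0],"spin":0}
    - {"dp":[4,-14,0],"spin":0.07}
    - {"dp":[0,0,0],"spin":0.12}

```text
clock: 8.6
position: [0.5902, -0.0413, 0.4082]
ee_rot: [-0.148, 0.989, -0.001, -0.001]
ft_force: [0.1, 0.3, -1.7]
grip_width: 0.42
grasp_force: 4.5
```

arm_command:
  plan:
    - {"dp":[0,0,0],"spin":0.13}
    - {"dp":[0,0,0],"spin":0.13}
    - {"dp":[0,0,0],"spin":0.12}
    - {"dp":[0,0,0],"spin":0.1}
    - {"dp":[0,0,0],"spin":0}

```text
clock: 9.1
position: [0.5902, -0.0378, 0.4082]
ee_rot: [0.088, 0.996, -0.0, -0.0]
ft_force: [-0.1, -0.7, -1.6]
grip_width: 0.419
grasp_force: 4.5
```

arm_command:
  plan:
    - {"dp":[0,0,0],"spin":0}
    - {"dp":[0,0,0],"spin":0}

```text
clock: 9.3
position: [0.5904, -0.0371, 0.4085]
ee_rot: [0.086, 0.996, -0.0, -0.0]
ft_force: [-0.9, 0.5, -1.5]
grip_width: 0.419
grasp_force: 4.5
```

```bash
python3 w.py p1 pump spacer shaft_foot
```

```text
9.3 [ 0.5904 -0.0371  0.4085] [ 0.171  0.985 -0.   ]
pump []
spacer []
shaft_foot [([0.5449, -0.0299, 0.0895], 0.66, [257.0, 137.0])]
```

View pics/p1b.png

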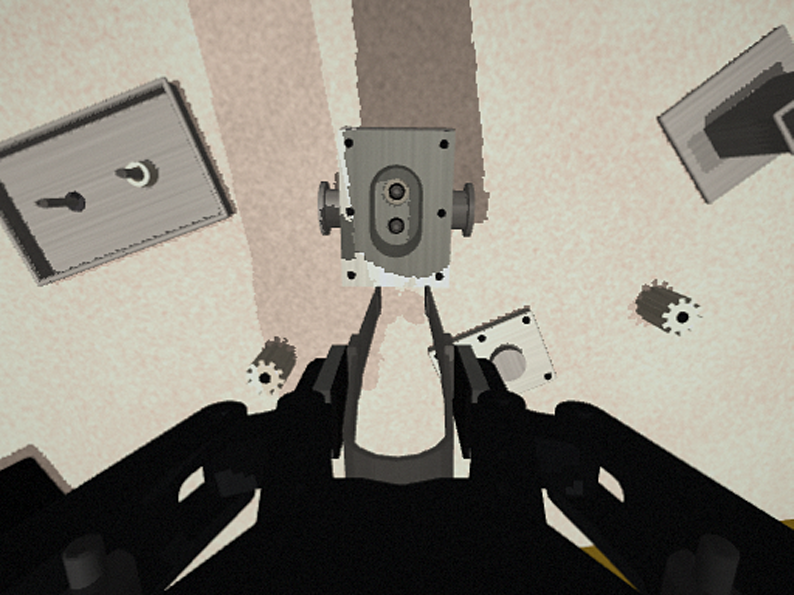

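The picture shows the pump slot at (371–423, 165–257). The spacer's shaft is at (397,191) with the white ring round it, the other shaft at (397,226), and the tray is at upper left with its empty peg foot near (78,202). I'll refine the pump pose by fitting its known outlines to the image gradient.

```bash
cat > fit.py <<'E'
from h import *
from scipy.optimize import differential_evolution
def circ(x,y,r,z,a0=0,a1=2*np.pi,n=60):
    a=np.linspace(a0,a1,n);return np.c_[x+r*np.cos(a),y+r*np.sin(a),np.full(n,z)]
def seg(p,q,n=50): t=np.linspace(0,1,n)[:,None];return np.array(p)*(1-t)+np.array(q)*t
h=np.pi/2
slot=np.r_[circ(-13,0,18,90,h,3*h),circ(13,0,18,90,-h,h),seg((-13,18,90),(13,18,90)),seg((-13,-18,90),(13,-18,90))]
shafts=np.r_[circ(-13,0,4.5,60),circ(13,0,4.5,60)]
blk=np.r_[seg((-52,-38,90),(-52,38,90)),seg((-52,38,90),(20,38,90)),seg((-52,-38,90),(20,-38,90))]
def world(m,p): 
    c,s=np.cos(p[2]),np.sin(p[2]);w=m/1e3;return np.c_[p[0]+c*w[:,0]-s*w[:,1],p[1]+s*w[:,0]+c*w[:,1],w[:,2]]
def grad(im,s=1.0):
    g=cv2.GaussianBlur(cv2.cvtColor(im,cv2.COLOR_BGR2GRAY).astype(np.float32),(0,0),s)
    m=np.hypot(cv2.Sobel(g,5,1,0),cv2.Sobel(g,5,0,1));return np.minimum(m,120)
def fit(tag,groups,bounds):
    im=cv2.imread(f'pics/{tag}.png');c=np.load(f'pics/{tag}.npy',allow_pickle=True).item();g=grad(im)
    def cost(p):
        return -sum(cv2.remap(g,proj(c,world(m,p)).astype(np.float32)[None],None,cv2.INTER_LINEAR).mean() for m in groups)
    r=differential_evolution(cost,bounds,seed=0,popsize=20,maxiter=80);return r.x,-r.fun/len(groups),c
E
cat > p.py <<'E'
from fit import *
import sys
tag=sys.argv[1];B=[(.51,.57),(-.06,-.01),(-.35,0)]
for n,G in dict(all=[slot,shafts,blk],slot=[slot],shafts=[shafts]).items():
    x,s,c=fit(tag,G,B);print(n,x.round(4),round(s,1))
    if n=='all':P=x
o=manip.get_obs();R=Ro.from_quat(o['ee_rot']).as_matrix()
sh=world(np.array([[-13.,0,28]]),P)[0];d=R.T@(sh-o['position']);print('shaft',sh,'tool delta',d.round(4))
px=R.T@np.r_[np.cos(P[2]),np.sin(P[2]),0];print('pump x in tool',px.round(3))
E
python3 p.py p1
python3 - <<'E'
from h import *
c=np.load('pics/p1.npy',allow_pickle=True).item();o=manip.get_obs();R=Ro.from_quat(o['ee_rot']).as_matrix()
for y in(-16,-13,13,16):
    for x in(6,-6): print(x,y,(proj(c,o['position']+R@(np.array([x,y,265.8])/1e3))[0]*1.55).round(1))
# tray: peg foot/top estimates
for n,u,v,z in [('foot',78,202,.003),('top',42,203,.045),('otherspacer',143,173,.017)]: print(n,onz(c,(u/1.55,v/1.55),z).round(4))
E
```

```text
all [ 0.5448 -0.0323 -0.1708] 95.8
slot [ 0.5444 -0.0318 -0.1881] 119.8
shafts [ 0.5433 -0.0298 -0.1649] 105.3
shaft [ 0.53197112 -0.03008618  0.028     ] tool delta [ 0.0588 -0.0035  0.3807]
pump x in tool [-1.     0.002  0.   ]
6 -16 [372.1 288.2]
-6 -16 [372.5 308. ]
6 -13 [377.3 288.2]
-6 -13 [377.6 308. ]
6 13 [422.1 288.3]
-6 13 [421.8 308. ]
6 16 [427.2 288.3]
-6 16 [426.9 308.1]
foot [ 0.4944 -0.3065  0.003 ]
top [ 0.4941 -0.3027  0.045 ]
otherspacer [ 0.4824 -0.2344  0.017 ]
```

```bash
python3 - <<'E'
import cv2,numpy as np
for t in ['h4','p1']:
    g=cv2.cvtColor(cv2.imread(f'pics/{t}.png'),cv2.COLOR_BGR2GRAY)
    for r in (184,186,188,190,193): print(t,r,g[r,236:284].tolist())
E
```

```text
h4 184 [38, 51, 50, 52, 50, 48, 51, 49, 47, 43, 51, 52, 50, 50, 49, 51, 52, 46, 49, 50, 51, 49, 48, 52, 51, 52, 50, 50, 53, 55, 47, 50, 47, 52, 50, 46, 51, 50, 39, 52, 48, 50, 50, 50, 49, 47, 51, 56]
h4 186 [36, 44, 45, 47, 44, 44, 47, 49, 45, 24, 51, 48, 44, 45, 44, 44, 45, 48, 43, 43, 46, 45, 44, 46, 45, 48, 46, 43, 48, 45, 45, 46, 44, 45, 45, 44, 43, 44, 19, 48, 49, 47, 47, 45, 44, 44, 46, 48]
h4 188 [108, 106, 107, 105, 107, 103, 48, 46, 27, 38, 107, 64, 105, 108, 100, 59, 104, 107, 107, 104, 106, 108, 109, 105, 106, 102, 64, 109, 110, 106, 110, 105, 104, 102, 102, 109, 127, 115, 21, 39, 45, 55, 79, 76, 80, 128, 120, 76]
h4 190 [148, 147, 149, 148, 117, 48, 49, 44, 34, 37, 122, 149, 149, 148, 148, 173, 173, 171, 166, 142, 143, 143, 145, 146, 147, 146, 143, 141, 142, 142, 144, 143, 144, 144, 140, 146, 175, 165, 19, 51, 48, 45, 69, 147, 171, 167, 166, 167]
h4 193 [176, 180, 174, 69, 44, 48, 46, 59, 42, 48, 150, 179, 177, 174, 177, 177, 177, 176, 177, 176, 175, 176, 175, 174, 174, 172, 172, 173, 174, 174, 174, 176, 174, 172, 175, 175, 177, 167, 18, 59, 54, 48, 49, 77, 183, 174, 173,
[... 504 characters left out ...]
 185, 185, 187, 184, 141, 41, 43, 29, 64, 197, 187, 190, 190, 187, 187, 190, 183, 179, 183, 184, 187, 195, 188, 187, 185, 182, 187, 188, 183, 183, 183, 208, 207, 210, 214, 219, 206, 11, 37, 43, 61, 150, 211, 202, 204, 207, 209]
p1 190 [189, 189, 193, 186, 107, 46, 48, 47, 29, 70, 197, 192, 189, 182, 178, 181, 190, 189, 184, 182, 186, 215, 212, 185, 190, 191, 188, 189, 188, 193, 188, 183, 184, 186, 188, 211, 214, 208, 17, 45, 51, 51, 93, 221, 212, 208, 206, 203]
p1 193 [185, 187, 184, 74, 45, 52, 49, 60, 44, 59, 164, 196, 190, 191, 191, 189, 185, 182, 179, 181, 186, 188, 187, 185, 185, 191, 191, 188, 190, 195, 192, 191, 184, 176, 184, 187, 187, 181, 20, 75, 56, 48, 48, 96, 220, 217, 215, 211]
```

arm_command:
  plan:
    - {"dp":[17,-2,0],"spin":0}
    - {"dp":[25,-2,0],"spin":0}
    - {"dp":[15,-1,15],"spin":0}
    - {"dp":[0,0,20],"spin":0}
    - {"dp":[0,0,0],"spin":0}

```text
clock: 10.0
position: [0.5326, -0.0316, 0.3718]
ee_rot: [0.086, 0.996, -0.0, -0.002]
ft_force: [-0.2, 0.7, -0.5]
grip_width: 0.42
grasp_force: 4.5
```

arm_command:
  plan:
    - {"dp":[0,0,0],"spin":0}
    - {"dp":[0,0,0],"spin":0}

```text
clock: 10.2
position: [0.5341, -0.0318, 0.3747]
ee_rot: [0.087, 0.996, 0.0, 0.001]
ft_force: [-0.3, 0.4, -0.8]
grip_width: 0.423
grasp_force: 4.5
```

```bash
cat > p2.py <<'E'
from fit import *
import sys
tag=sys.argv[1];B=[(.53,.56),(-.045,-.015),(-.22,-.12)]
o=manip.get_obs();R=Ro.from_quat(o['ee_rot']).as_matrix()
# only the +tool-x side (far from jaws) is visible
slotL=np.r_[circ(-13,0,18,90,h,3*h),seg((-13,18,90),(0,18,90)),seg((-13,-18,90),(0,-18,90))]
shL=circ(-13,0,4.5,60);bl=np.r_[seg((-52,-38,90),(-52,38,90)),seg((-52,38,90),(-15,38,90)),seg((-52,-38,90),(-15,-38,90))]
spL=circ(-13,0,10,42,h,3*h)
for n,G in dict(all=[slotL,shL,bl],slotblk=[slotL,bl]).items():
    x,s,c=fit(tag,G,B);sh=world(np.array([[-13.,0,28]]),x)[0]
    print(n,x.round(4),round(s,1),'shaft',sh.round(4),'tool',(R.T@(sh-o['position'])).round(4),(R.T@np.r_[np.cos(x[2]),np.sin(x[2]),0]).round(3))
    for m in ([-31,0,90],[-13,18,90],[-13,-18,90],[-13,0,60]): print((proj(c,world(np.array([m],float),x))[0]).round(1),end=' ')
    print()
E
python3 w.py p3 shaft_foot; python3 p2.py p3; python3 - <<'E'
import cv2
im=cv2.imread('pics/p3.png');cv2.imwrite('pics/p3c.png',cv2.resize(im[80:230,160:360],None,fx=4,fy=4,interpolation=cv2.INTER_CUBIC))
E
```

```text
10.2 [ 0.5341 -0.0318  0.3747] [0.173 0.985 0.   ]
shaft_foot [([0.532, -0.0308, 0.088], 0.9, [258.0, 184.0]), ([0.5232, -0.0169, 0.2148], 0.67, [282.0, 222.0])]
all [ 0.5442 -0.032  -0.1663] 96.7 shaft [ 0.5314 -0.0298  0.028 ] tool [0.0033 0.0014 0.3465] [-1.     0.008  0.001]
[258.9 165.3] [277.6 183.5] [240.5 183.8] [259. 177.] 
slotblk [ 0.5445 -0.0315 -0.1562] 91.8 shaft [ 0.5317 -0.0295  0.028 ] tool [0.003  0.0018 0.3465] [-1.     0.018  0.001]
[259.1 165.6] [277.9 183.6] [240.9 184.2] [259.3 177.3]
```

View pics/p3c.png

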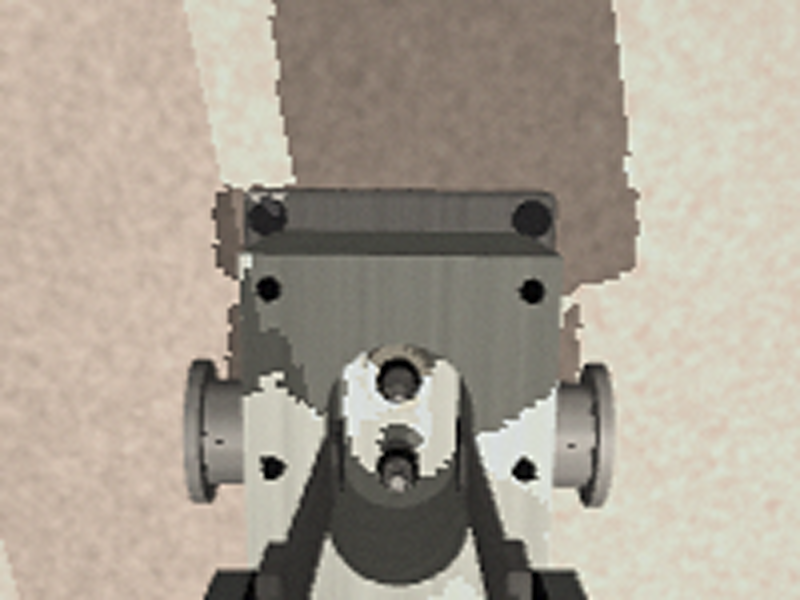

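The jaws stand symmetrically over the spacer's shaft. In the crop the shaft top is at (398,378) and the jaw faces are near columns 345 and 460, so both the fit and the picture agree to within about 1 mm. Going down slowly.

arm_command:
  plan:
    - {"dp":[0,0,8],"spin":0}
    - {"dp":[0,0,8],"spin":0}
    - {"dp":[0,0,8],"spin":0}
    - {"dp":[0,0,0],"spin":0}

```text
clock: 10.7
position: [0.5331, -0.0317, 0.3481]
ee_rot: [0.087, 0.996, -0.0, -0.001]
ft_force: [-1.1, -0.3, -0.5]
grip_width: 0.422
grasp_force: 4.5
```

arm_command:
  plan:
    - {"dp":[0,0,8],"spin":0}
    - {"dp":[0,0,8],"spin":0}
    - {"dp":[0,0,8],"spin":0}
    - {"dp":[0,0,0],"spin":0}

```text
clock: 11.1
position: [0.5331, -0.0317, 0.3243]
ee_rot: [0.087, 0.996, -0.0, -0.001]
ft_force: [0.2, -0.0, -2.0]
grip_width: 0.422
grasp_force: 4.5
```

arm_command:
  plan:
    - {"dp":[0,0,5],"spin":0}
    - {"dp":[0,0,5],"spin":0}
    - {"dp":[0,0,5],"spin":0}
    - {"dp":[0,0,4],"spin":0}
    - {"dp":[0,0,0],"spin":0}

```text
clock: 11.6
position: [0.5334, -0.0317, 0.306]
ee_rot: [0.087, 0.996, -0.0, -0.0]
ft_force: [0.3, 0.1, -0.8]
grip_width: 0.419
grasp_force: 4.5
```

arm_command:
  plan:
    - {"dp":[0,0,4],"spin":0}
    - {"dp":[0,0,3],"spin":0}
    - {"dp":[0,0,2],"spin":0}
    - {"dp":[0,0,0],"spin":0}
    - {"dp":[0,0,0],"spin":0}

```text
clock: 12.1
position: [0.5336, -0.0317, 0.2977]
ee_rot: [0.087, 0.996, 0.0, 0.0]
ft_force: [-0.0, 0.8, -0.1]
grip_width: 0.419
grasp_force: 4.5
```

arm_command:
  plan:
    - {"dp":[0,0,0],"spin":0}
    - {"dp":[0,0,0],"spin":0}
    - {"dp":[0,0,0],"spin":0}
  grip: 0.2
  newtons: 20

```text
clock: 12.4
position: [0.5336, -0.0318, 0.2978]
ee_rot: [0.087, 0.996, 0.0, 0.0]
ft_force: [0.4, 1.0, -0.3]
grip_width: 0.401
grasp_force: 5.2
```

arm_command:
  plan:
    - {"dp":[0,0,0],"spin":0}
    - {"dp":[0,0,0],"spin":0}
    - {"dp":[0,0,0],"spin":0}
  grip: 0.22

```text
clock: 12.7
position: [0.5336, -0.0317, 0.2978]
ee_rot: [0.087, 0.996, 0.0, 0.0]
ft_force: [-0.3, 0.7, 0.1]
grip_width: 0.391
grasp_force: 13.4
```

arm_command:
  plan:
    - {"dp":[0,0,0],"spin":0}
    - {"dp":[0,0,0],"spin":0}
    - {"dp":[0,0,0],"spin":0}
  grip: 0.235

```text
clock: 13.0
position: [0.5336, -0.0317, 0.2978]
ee_rot: [0.087, 0.996, 0.0, 0.0]
ft_force: [0.2, -0.5, 1.9]
grip_width: 0.391
grasp_force: 19.9
```

arm_command:
  plan:
    - {"dp":[0,0,0],"spin":0}
    - {"dp":[0,0,0],"spin":0}
    - {"dp":[0,0,0],"spin":0}
  grip: 0.3

```text
clock: 13.3
position: [0.5336, -0.0317, 0.2978]
ee_rot: [0.087, 0.996, 0.0, 0.0]
ft_force: [0.6, 0.9, 2.3]
grip_width: 0.385
grasp_force: 19.9
```

arm_command:
  plan:
    - {"dp":[0,0,0],"spin":0}
    - {"dp":[0,0,-1],"spin":0}
    - {"dp":[0,0,-2],"spin":0}
    - {"dp":[0,0,-2],"spin":0}
    - {"dp":[0,0,-2],"spin":0}
  newtons: 21

```text
clock: 13.8
position: [0.5334, -0.0316, 0.3045]
ee_rot: [0.087, 0.996, 0.0, -0.0]
ft_force: [1.1, -0.1, -2.6]
grip_width: 0.388
grasp_force: 21.4
```

arm_command:
  plan:
    - {"dp":[0,0,-2],"spin":0}
    - {"dp":[0,0,-2],"spin":0}
    - {"dp":[0,0,-3],"spin":0}
    - {"dp":[0,0,-3],"spin":0}
    - {"dp":[0,0,-3],"spin":0}

```text
clock: 14.3
position: [0.5336, -0.0317, 0.3181]
ee_rot: [0.087, 0.996, 0.0, 0.0]
ft_force: [-0.1, 0.7, -0.2]
grip_width: 0.389
grasp_force: 21.5
```

arm_command:
  plan:
    - {"dp":[0,0,-3],"spin":0}
    - {"dp":[0,0,-4],"spin":0}
    - {"dp":[0,0,-5],"spin":0}
    - {"dp":[0,0,-5],"spin":0}
    - {"dp":[0,0,-5],"spin":0}

```text
clock: 14.8
position: [0.5336, -0.0318, 0.3402]
ee_rot: [0.087, 0.996, 0.0, 0.0]
ft_force: [0.2, 0.3, -1.3]
grip_width: 0.393
grasp_force: 21.4
```

arm_command:
  plan:
    - {"dp":[0,0,-8],"spin":0}
    - {"dp":[0,0,-12],"spin":0}
    - {"dp":[0,0,-15],"spin":0}
    - {"dp":[0,0,-10],"spin":0}
    - {"dp":[0,0,0],"spin":0}

```text
clock: 15.3
position: [0.5339, -0.0318, 0.3866]
ee_rot: [0.087, 0.996, 0.0, 0.001]
ft_force: [0.5, 0.6, -1.1]
grip_width: 0.39
grasp_force: 21.4
```

```bash
python3 w.py t0 spacer; cat > tray.py <<'E'
from fit import *
import sys
tag=sys.argv[1]
# tray model: floor-level outer edges are occluded by rim; use outer rim rectangle (z=18) and the other spacer
rect=np.r_[seg((-55,-90,18),(55,-90,18)),seg((55,-90,18),(55,90,18)),seg((55,90,18),(-55,90,18)),seg((-55,90,18),(-55,-90,18))]
sp=np.r_[circ(0,35,10,17)]
peg=np.r_[seg((0,-35,4),(0,-35,45)),]
x,s,c=fit(tag,[rect,sp],[(.45,.53),(-.32,-.24),(-.1,.4)])
pg=world(np.array([[0,-35.,3]]),x)[0];print(x.round(4),round(s,1),'peg',pg.round(4))
for m in ([-55,-90,18],[55,-90,18],[55,90,18],[-55,90,18],[0,-35,3],[0,-35,45],[0,35,17]): print(m,(proj(c,world(np.array([m],float),x))[0]).round(1))
E
python3 tray.py p1
python3 - <<'E'
from fit import *
im,c=cam('top');cv2.imwrite('pics/top1.png',im);np.save('pics/top1.npy',c,allow_pickle=True)
im,c=cam('scene');cv2.imwrite('pics/scene1.png',im);np.save('pics/scene1.npy',c,allow_pickle=True)
E
python3 tray.py top1|head -1; python3 tray.py scene1|head -1
```

```text
15.3 [ 0.5339 -0.0318  0.3866] [0.173 0.985 0.001]
spacer [([0.5295, -0.0274, 0.1312], 0.72, [261.0, 189.0])]
[ 0.4891 -0.273   0.1929] 100.3 peg [ 0.4958 -0.3074  0.003 ]
[-55, -90, 18] [-20.1 106.3]
[55, -90, 18] [ 29.2 184.8]
[55, 90, 18] [146.8 137.5]
[-55, 90, 18] [105.1  51.2]
[0, -35, 3] [ 50.1 131.5]
[0, -35, 45] [ 24.  133.1]
[0, 35, 17] [ 89.1 112.2]
[ 0.4831 -0.2703  0.0365] 43.9 peg [ 0.4843 -0.3053  0.003 ]
[ 0.4884 -0.2742  0.155 ] 79.9 peg [ 0.4938 -0.3088  0.003 ]
```

arm_command:
  plan:
    - {"dp":[-3,-15,0],"spin":0}
    - {"dp":[-5,-30,0],"spin":0}
    - {"dp":[-7,-40,0],"spin":0}
    - {"dp":[-7,-40,0],"spin":0}
    - {"dp":[-7,-40,0],"spin":0}

```text
clock: 16.0
position: [0.5333, -0.2006, 0.3841]
ee_rot: [0.087, 0.996, 0.0, -0.0]
ft_force: [0.7, 0.7, -0.6]
grip_width: 0.385
grasp_force: 21.4
```

arm_command:
  plan:
    - {"dp":[-7,-40,0],"spin":0}
    - {"dp":[-6,-35,0],"spin":0}
    - {"dp":[-4,-25,0],"spin":0}
    - {"dp":[-3,-14,0],"spin":0}
    - {"dp":[0,0,0],"spin":0}

```text
clock: 16.5
position: [0.533, -0.3166, 0.384]
ee_rot: [0.088, 0.996, -0.0, -0.001]
ft_force: [-0.1, 0.1, -1.3]
grip_width: 0.389
grasp_force: 21.4
```

arm_command:
  plan:
    - {"dp":[0,0,0],"spin":0}
    - {"dp":[0,0,0],"spin":0}

```text
clock: 16.7
position: [0.5342, -0.3133, 0.3845]
ee_rot: [0.086, 0.996, 0.001, -0.0]
ft_force: [-0.7, 1.1, -1.4]
grip_width: 0.391
grasp_force: 21.4
```

```bash
python3 w.py t1 spacer wash_tray empty_peg; python3 tray.py t1; python3 - <<'E'
from h import *
im=cv2.imread('pics/t1.png');g=cv2.cvtColor(im,cv2.COLOR_BGR2GRAY)
cv2.imwrite('pics/t1c.png',cv2.resize(im[40:240,130:390],None,fx=3,fy=3,interpolation=cv2.INTER_CUBIC))
E
```

```text
16.7 [ 0.5342 -0.3133  0.3845] [0.171 0.985 0.001]
spacer [([0.5305, -0.3096, 0.1255], 0.6, [261.0, 190.0])]
wash_tray [([0.4842, -0.2708, 0.0028], 0.71, [284.0, 125.0])]
empty_peg [([0.4848, -0.2741, 0.0002], 0.8, [281.0, 126.0])]
[ 0.4862 -0.2755  0.136 ] 101.3 peg [ 0.491  -0.3102  0.003 ]
[-55, -90, 18] [195.8 105.8]
[55, -90, 18] [226.5 190.8]
[55, 90, 18] [363.5 148.4]
[-55, 90, 18] [343.7  55.6]
[0, -35, 3] [254.1 135.7]
[0, -35, 45] [253.5 138. ]
[0, 35, 17] [309.  118.5]
```

View pics/t1c.png

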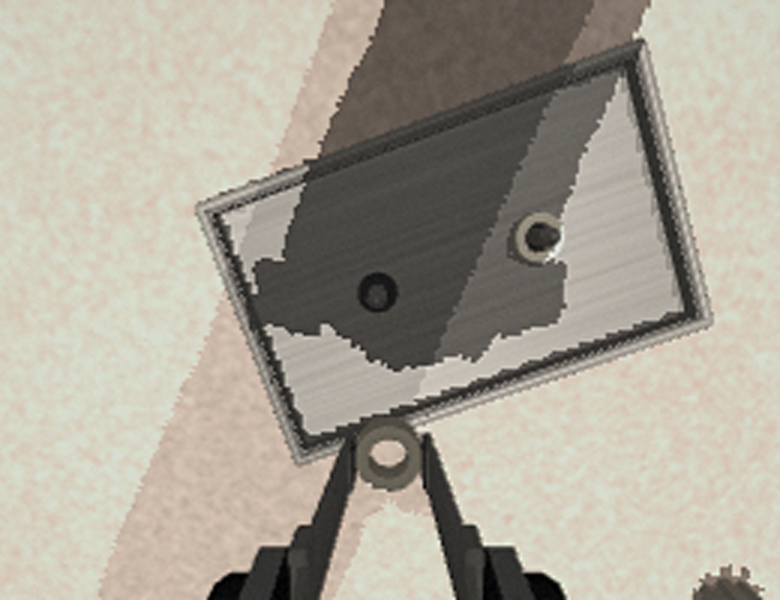

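In the crop the empty peg shows end-on at (377,292) and the spacer, held level between the jaws, is centred at (389,456). The tray fit missed its corners by about 3 px, so I'll use these pixels directly.

```bash
python3 - <<'E'
from h import *
c=np.load('pics/t1.npy',allow_pickle=True).item();o=manip.get_obs();R=Ro.from_quat(o['ee_rot']).as_matrix()
g=cv2.cvtColor(cv2.imread('pics/t1.png'),cv2.COLOR_BGR2GRAY)
# dark peg blob centroid
s=g[125:150,244:268].astype(float);m=s<np.percentile(s,25);
n,l,st,ce=cv2.connectedComponentsWithStats(m.astype(np.uint8));k=1+np.argmax(st[1:,4]);print('blob',st[k],ce[k]+[244,125])
for z in(.01,.03,.045): print('peg',z,onz(c,(255.7,137.3),z).round(4),(R.T@(onz(c,(255.7,137.3),z)-o['position'])).round(4))
r=onz(c,(259.3,191.7),.1287);print('spacer',r,(R.T@(r-o['position'])).round(4))
for x,y in((3,1.4),): print([proj(c,o['position']+R@np.array([x+dx,y+dy,.2558*1e3])/1e3 if 0 else o['position']+R@(np.array([x+dx,y+dy,255.8])/1e3))[0].round(1).tolist() for dx,dy in((0,10),(0,-10),(10,0),(-10,0))])
E
```

```text
blob [  5   6  14  13 148] [255.44594595 136.99324324]
peg 0.01 [ 0.4929 -0.3084  0.01  ] [ 0.0414 -0.0016  0.3748]
peg 0.03 [ 0.4916 -0.308   0.03  ] [ 0.0428 -0.0014  0.3548]
peg 0.045 [ 0.4906 -0.3077  0.045 ] [ 0.0438 -0.0012  0.3398]
spacer [ 0.53133432 -0.31086936  0.1287    ] [0.0031 0.0026 0.2561]
[[269.4, 191.9], [246.3, 191.9], [257.9, 180.7], [257.9, 202.9]]
```

arm_command:
  plan:
    - {"dp":[8,-1,0],"spin":0}
    - {"dp":[16,-2,0],"spin":0}
    - {"dp":[12,-1,0],"spin":0}
    - {"dp":[4,0,0],"spin":0}
    - {"dp":[0,0,0],"spin":0}

```text
clock: 17.4
position: [0.493, -0.312, 0.385]
ee_rot: [0.087, 0.996, 0.0, 0.0]
ft_force: [-0.3, -0.3, -1.6]
grip_width: 0.39
grasp_force: 21.4
```

arm_command:
  plan:
    - {"dp":[0,0,0],"spin":0}
    - {"dp":[0,0,0],"spin":0}

```text
clock: 17.6
position: [0.494, -0.3118, 0.3846]
ee_rot: [0.086, 0.996, 0.0, 0.0]
ft_force: [0.4, 0.1, -0.3]
grip_width: 0.387
grasp_force: 21.4
```

```bash
python3 w.py t2 spacer empty_peg; python3 - <<'E'
from h import *
g=cv2.cvtColor(cv2.imread('pics/t2.png'),cv2.COLOR_BGR2GRAY)
for r in range(152,208,2): print(r,' '.join(f'{v:3d}' for v in g[r,240:282]))
c=np.load('pics/t2.npy',allow_pickle=True).item();o=manip.get_obs();R=Ro.from_quat(o['ee_rot']).as_matrix()
for z in (.003,.037,.045):
    w=o['position']+R@np.array([.0031,.0026,0]);w[2]=z;print('pred peg if aligned',z,proj(c,w)[0].round(1))
E
```

```text
17.6 [ 0.494  -0.3118  0.3846] [0.172 0.985 0.   ]
spacer [([0.4921, -0.3106, 0.1276], 0.63, [258.0, 193.0])]
empty_peg [([0.4819, -0.2648, 0.0033], 0.79, [292.0, 154.0])]
152 175 179 181 174  62  66  70  67  68  67  66  67  70  68  70  66  67  67  69  66  68  66  69  69  71  67  65  66  66  64  66  68  71  67  71  68  69  66  70  93  88  92
154 176 176 176 175 178 171  55  64  66  65  66  65  66  67  68  69  69  69  67  68  66  67  65  68  66  67  68  69  70  68  68  68  66  65  63  60  65  72  99 100 103 100
156 175 176 179 174 172 169 170 173 174 181 173  60  62  67  67  64  64  66  68  67  61  69  68  69  68  66  65  63  62  66  67  66  66  70  73  77 103 101  95  95  94  93
158 166 168 168 173 175 181 179 174 176 171 170 173 166  57  58  63  70  68  69  66  65  63  68  65  66  66  67  71  72  72  74  71  70  67  70  95  93  95  93  94  90 117
160 176 174 174 173 170 168 169 172 171 173 177 175 178 178 175 165  53  60  63  68  72  69  75  71  66  70  69  66  62  57  59  61  58  59  87 187 207 206 201 199 197 194
162 167 169 169 169 173 178 179 173 172 172 170 169 171 171 178 185 
[... 3307 characters left out ...]
  96 121 167 169 158  25  64  42  45  47  51  51  54  74  91  71
202  49  48  45  46  48  50  54  56 139 169 164 168 173 182 188  90  91  90  90  87  87  90  94  91  97 137 170 166 167 170 161  26  61  49  46  47  47  51  52  54  51  52
204  48  50  45  48  49  44  66 147 171 165 162 160 161 162 165 163 164 168 167 165 165 167 169 158  58  63  65  66  63  61  57  52  56  43  47  49  48  44  50  54  57  96
206  49  46  45  46  43  62 142 170 161 161 162 165 162 165 167 170 173 171 177 163  63  65  66  61  57  51  53  51  52  50  52  50  52  44  46  46  50  45  50  53  60 127
pred peg if aligned 0.003 [259.7 166.4]
pred peg if aligned 0.037 [259.8 171.3]
pred peg if aligned 0.045 [259.8 172.6]
```

```bash
python3 - <<'E'
from h import *
a=np.load('pics/t1.npy',allow_pickle=True).item();c=np.load('pics/t2.npy',allow_pickle=True).item();p=np.load('pics/p1.npy',allow_pickle=True).item()
o=manip.get_obs();R=Ro.from_quat(o['ee_rot']).as_matrix()
for v in (167.,168.,169.):
    w=tri([ray(a,(255.5,137.1)),ray(c,(260,v))]);print(v,w.round(4),(R.T@(w-o['position'])).round(4))
w=onz(c,(260,168),.003);print('floor',w,(R.T@(w-o['position'])).round(4), 'p1 px',proj(p,w)*1.55)
for q in ((0,-35),):
  for t in(-.002,0,.002):
    w0=o['position']+R@np.array([.001+t,.0026,0])
    for z in(.003,.045): w0[2]=z;print(t,z,'t1',proj(a,w0)[0].round(1),'t2',proj(c,w0)[0].round(1),'p1',(proj(p,w0)[0]*1.55).round(1))
g=cv2.cvtColor(cv2.imread('pics/t1.png'),cv2.COLOR_BGR2GRAY)
for r in range(128,147): print(r,' '.join(f'{v:3d}' for v in g[r,244:268]))
g=cv2.cvtColor(cv2.imread('pics/p1.png'),cv2.COLOR_BGR2GRAY)
for r in range(120,142): print(r,' '.join(f'{v:3d}' for v in g[r,20:60]))
E
```

```text
167.0 [ 0.4936 -0.3089 -0.0056] [0.0006 0.003  0.3901]
168.0 [ 0.4929 -0.3087  0.0061] [0.0014 0.0031 0.3784]
169.0 [ 0.4921 -0.3085  0.0171] [0.0021 0.0031 0.3674]
floor [ 0.49341483 -0.30876858  0.003     ] [0.0008 0.0031 0.3815] p1 px [[ 75.10450017 201.25781403]]
-0.002 0.003 t1 [255.2 138.9] t2 [259.6 169.4] p1 [ 75.  203.5]
-0.002 0.045 t1 [254.8 141.7] t2 [259.8 176. ] p1 [ 34.1 206. ]
0 0.003 t1 [255.2 137.3] t2 [259.6 167.9] p1 [ 74.5 201.1]
0 0.045 t1 [254.8 139.9] t2 [259.8 174.4] p1 [ 33.6 203.4]
0.002 0.003 t1 [255.2 135.7] t2 [259.7 166.4] p1 [ 74.1 198.8]
0.002 0.045 t1 [254.8 138.1] t2 [259.8 172.7] p1 [ 33.  200.7]
128  68  67  68  70  73  77  74  69  66  68  69  68  68  70  71  73  72  74  73  74  73  71  71  69
129  72  75  76  75  71  70  70  68  71  67  72  74  77  76  73  77  76  74  74  69  72  74  72  71
130  70  70  68  66  68  72  67  71  75  77  75  62  66  76  76  77  71  74  69  71  70  71  72  72
131  72  70  70  67  70  73  73  76  58  48  22  27  21  24  38  64  75  70  73  76  74  74  69  71
132  72  71  73  71  72  75  73  46  21  17  26  25  23  23 
[... 4347 characters left out ...]
 166 163 163 161 160 159 159 154 156 153 153
138 161 157 156 158 157 156 155 156 156 157 159 157 155 156 153 155 154 154 153 155 156 160 164 165 164 166 160 158 156 156 160 159 161 159 155 156 155 155 155 155
139 158 157 154 156 158 158 156 156 157 155 157 157 153 153 155 156 155 157 160 160 165 161 166 162 157 158 155 157 159 159 158 158 153 154 154 153 155 156 157 156
140 153 156 157 159 156 156 155 154 157 155 153 155 153 153 156 159 163 164 165 163 165 160 155 153 154 158 160 157 157 154 154 151 154 153 158 154 157 154 150 153
141 159 157 153 157 155 158 158 155 153 150 155 156 156 161 164 164 164 161 160 159 154 157 155 159 159 157 155 154 154 154 155 156 157 157 155 154 153 151 156 156
```

arm_command:
  plan:
    - {"dp":[-1.7,0.3,10],"spin":0}
    - {"dp":[0,0,20],"spin":0}
    - {"dp":[0,0,20],"spin":0}
    - {"dp":[0,0,10],"spin":0}
    - {"dp":[0,0,0],"spin":0}

```text
clock: 18.25
position: [0.4949, -0.3117, 0.3229]
ee_rot: [0.087, 0.996, 0.0, -0.001]
ft_force: [0.2, -0.4, -0.9]
grip_width: 0.387
grasp_force: 21.4
```

arm_command:
  plan:
    - {"dp":[0,0,0],"spin":0}
    - {"dp":[0,0,5],"spin":0}
    - {"dp":[0,0,4],"spin":0}
    - {"dp":[0,0,0],"spin":0}

```text
clock: 18.65
position: [0.4951, -0.3119, 0.3153]
ee_rot: [0.087, 0.996, 0.0, -0.0]
ft_force: [0.9, -0.0, -0.9]
grip_width: 0.387
grasp_force: 21.4
```

arm_command:
  plan:
    - {"dp":[0,0,3],"spin":0}
    - {"dp":[0,0,3],"spin":0}
    - {"dp":[0,0,2],"spin":0}
    - {"dp":[0,0,0],"spin":0}

```text
clock: 19.05
position: [0.4951, -0.3119, 0.3073]
ee_rot: [0.087, 0.996, 0.0, -0.0]
ft_force: [-0.5, 0.2, -1.3]
grip_width: 0.39
grasp_force: 21.4
```

arm_command:
  plan:
    - {"dp":[0,0,2],"spin":0}
    - {"dp":[0,0,2],"spin":0}
    - {"dp":[0,0,2],"spin":0}
    - {"dp":[0,0,0],"spin":0}

```text
clock: 19.45
position: [0.4951, -0.312, 0.3013]
ee_rot: [0.087, 0.996, 0.0, -0.0]
ft_force: [0.1, 0.3, -0.7]
grip_width: 0.394
grasp_force: 21.4
```

arm_command:
  plan:
    - {"dp":[0,0,4],"spin":0}
    - {"dp":[0,0,4],"spin":0}
    - {"dp":[0,0,4],"spin":0}
    - {"dp":[0,0,4],"spin":0}
    - {"dp":[0,0,0],"spin":0}

```text
clock: 19.95
position: [0.495, -0.3119, 0.2849]
ee_rot: [0.087, 0.996, 0.0, -0.001]
ft_force: [-1.1, -0.3, -1.3]
grip_width: 0.396
grasp_force: 21.4
```

arm_command:
  plan:
    - {"dp":[0,0,3],"spin":0}
    - {"dp":[0,0,3],"spin":0}
    - {"dp":[0,0,2],"spin":0}
    - {"dp":[0,0,0],"spin":0}
    - {"dp":[0,0,0],"spin":0}

```text
clock: 20.45
position: [0.4952, -0.312, 0.2777]
ee_rot: [0.087, 0.996, 0.0, 0.0]
ft_force: [0.2, -0.3, -1.1]
grip_width: 0.388
grasp_force: 21.4
```

arm_command:
  plan:
    - {"dp":[0,0,1],"spin":0}
    - {"dp":[0,0,1],"spin":0}
    - {"dp":[0,0,1],"spin":0}
    - {"dp":[0,0,0],"spin":0}
    - {"dp":[0,0,0],"spin":0}

```text
clock: 20.95
position: [0.4952, -0.312, 0.2746]
ee_rot: [0.087, 0.996, 0.0, -0.0]
ft_force: [0.3, -0.1, -0.8]
grip_width: 0.386
grasp_force: 21.4
```

arm_command:
  plan:
    - {"dp":[0,0,1],"spin":0}
    - {"dp":[0,0,0.5],"spin":0}
    - {"dp":[0,0,0],"spin":0}
    - {"dp":[0,0,0],"spin":0}

```text
clock: 21.35
position: [0.4952, -0.312, 0.2731]
ee_rot: [0.087, 0.996, 0.0, 0.0]
ft_force: [0.1, -0.1, -0.7]
grip_width: 0.391
grasp_force: 21.4
```

arm_command:
  plan:
    - {"dp":[0,0,1],"spin":0}
    - {"dp":[0,0,0],"spin":0}
    - {"dp":[0,0,0],"spin":0}

```text
clock: 21.65
position: [0.4954, -0.3122, 0.2726]
ee_rot: [0.087, 0.996, -0.0, 0.0]
ft_force: [-0.8, 0.1, 4.0]
grip_width: 0.391
grasp_force: 22.0
```

arm_command:
  plan:
    - {"dp":[0,0,0],"spin":0}
    - {"dp":[0,0,0],"spin":0}
    - {"dp":[0,0,0],"spin":0}
    - {"dp":[0,0,0],"spin":0}
    - {"dp":[0,0,0],"spin":0}
  grip: 0.14

```text
clock: 22.15
position: [0.4952, -0.312, 0.272]
ee_rot: [0.087, 0.996, 0.0, -0.0]
ft_force: [0.7, -0.2, -0.8]
grip_width: 0.43
grasp_force: 4.2
```

arm_command:
  plan:
    - {"dp":[0,0,-2],"spin":0}
    - {"dp":[0,0,-4],"spin":0}
    - {"dp":[0,0,-6],"spin":0}
    - {"dp":[0,0,-8],"spin":0}
    - {"dp":[0,0,0],"spin":0}

```text
clock: 22.65
position: [0.4955, -0.3124, 0.2937]
ee_rot: [0.087, 0.996, -0.0, 0.001]
ft_force: [0.3, -1.1, 0.2]
grip_width: 0.428
grasp_force: 4.2
```

arm_command:
  plan:
    - {"dp":[0,0,-10],"spin":0}
    - {"dp":[0,0,-20],"spin":0}
    - {"dp":[0,0,-30],"spin":0}
    - {"dp":[0,0,-30],"spin":0}
    - {"dp":[-5,0,-20],"spin":0}

```text
clock: 23.15
position: [0.4997, -0.3133, 0.405]
ee_rot: [0.087, 0.996, -0.0, 0.001]
ft_force: [1.0, 0.4, -1.1]
grip_width: 0.427
grasp_force: 4.2
```

arm_command:
  plan:
    - {"dp":[-15,0,0],"spin":0}
    - {"dp":[-15,0,0],"spin":0}
    - {"dp":[-5,0,0],"spin":0}
    - {"dp":[0,0,0],"spin":0}
    - {"dp":[0,0,0],"spin":0}

```text
clock: 23.65
position: [0.534, -0.3191, 0.4021]
ee_rot: [0.087, 0.996, 0.0, -0.0]
ft_force: [-0.8, -0.2, -1.1]
grip_width: 0.428
grasp_force: 4.2
```

```bash
python3 w.py t3 spacer tongs holder; python3 - <<'E'
from h import *
c=np.load('pics/t3.npy',allow_pickle=True).item();o=manip.get_obs()
print('pred peg foot/top17',proj(c,[.4929,-.3085,.003]),proj(c,[.4929,-.3085,.017]))
u,v=proj(c,[.4929,-.3085,.017])[0].astype(int)
g=cv2.cvtColor(cv2.imread('pics/t3.png'),cv2.COLOR_BGR2GRAY)
for r in range(v-14,v+15,2): print(r,' '.join(f'{x:3d}' for x in g[r,u-14:u+15]))
print('jaw'); 
for r in (184,186,188,190,194): print(r,g[r,236:290].tolist())
E
```

```text
23.65 [ 0.534  -0.3191  0.4021] [ 0.174  0.985 -0.   ]
spacer [([0.492, -0.3093, 0.0177], 0.48, [260.0, 136.0])]
tongs [([0.522, -0.3201, 0.2845], 0.67, [247.0, 270.0])]
holder [([0.5357, -0.0691, 0.0621], 0.64, [476.0, 139.0])]
pred peg foot/top17 [[260.36203812 135.56163681]] [[260.42940362 136.24074018]]
122  72  72  71  70  69  63  68  70  69  71  75  75  71  70  68  70  68  66  68  69  70  69  73  70  67  68  66  66  64
124  67  67  67  70  73  74  73  70  70  67  68  68  67  71  71  71  72  70  70  66  69  69  64  65  70  71  73  76  74
126  74  69  69  70  69  67  67  68  70  72  71  72  72  65  67  65  67  66  69  70  75  74  74  75  73  73  72  70  69
128  66  70  70  70  67  71  74  66  67  69  68  64  61  69  67  72  72  72  73  72  73  73  66  71  68  70  68  74  69
130  73  71  73  68  70  66  69  67  70  74  94 105 106 105 107 103  93  74  72  72  73  73  70  75  72  70  67  69  68
132  69  69  71  68  71  74  73  72 102 102 102 104 105  94 100 104 103 104  95  51  70  71  69  65  65  70  67  67  69
134  72  73  68  74  72  69  77 101 107  95  43  20  37  50  51  45  47
[... 1632 characters left out ...]
0, 183, 188, 187, 182, 183, 183, 180, 183, 183, 186, 181, 178, 176, 177, 209, 216, 213, 209, 217, 208, 45, 33, 46, 62, 148, 212, 205, 204, 205, 209, 204, 204, 210, 209, 203]
190 [126, 126, 137, 102, 48, 50, 46, 31, 69, 199, 192, 191, 192, 187, 185, 181, 180, 186, 185, 184, 182, 177, 184, 180, 183, 184, 184, 187, 185, 182, 181, 189, 189, 186, 176, 180, 206, 215, 208, 52, 39, 52, 47, 64, 150, 210, 205, 206, 209, 203, 201, 198, 195, 196]
194 [183, 178, 40, 48, 49, 48, 58, 44, 50, 152, 180, 188, 191, 189, 177, 170, 180, 188, 183, 182, 183, 187, 186, 184, 177, 181, 185, 189, 190, 185, 179, 176, 178, 177, 176, 179, 183, 183, 171, 45, 47, 55, 46, 50, 65, 152, 217, 208, 207, 207, 209, 210, 212, 214]
```

The ring round the empty peg measures about 15 px across at the tray-floor depth, level and centred on the peg. Now the tongs go back to the holder, at the same pose they were gripped in.

arm_command:
  plan:
    - {"dp":[3,15,0],"spin":0}
    - {"dp":[6,30,0],"spin":0}
    - {"dp":[8,43,0],"spin":0}
    - {"dp":[8,43,0],"spin":0}
    - {"dp":[8,43,0],"spin":0}

```text
clock: 24.35
position: [0.5316, -0.1392, 0.4023]
ee_rot: [0.086, 0.996, 0.0, 0.0]
ft_force: [1.2, 0.2, -0.2]
grip_width: 0.434
grasp_force: 4.2
```

arm_command:
  plan:
    - {"dp":[8,43,0],"spin":0}
    - {"dp":[8,43,0],"spin":0}
    - {"dp":[8,43,0],"spin":0}
    - {"dp":[8,43,0],"spin":0}
    - {"dp":[8,43,0],"spin":0}

```text
clock: 24.85
position: [0.5289, 0.0793, 0.4025]
ee_rot: [0.086, 0.996, 0.0, 0.0]
ft_force: [1.0, -0.7, -0.9]
grip_width: 0.424
grasp_force: 4.2
```

arm_command:
  plan:
    - {"dp":[8,43,0],"spin":0}
    - {"dp":[8,43,0],"spin":0}
    - {"dp":[8,43,0],"spin":0}
    - {"dp":[6,30,0],"spin":0}
    - {"dp":[3,15,0],"spin":0}

```text
clock: 25.35
position: [0.5258, 0.2579, 0.402]
ee_rot: [0.084, 0.996, 0.0, -0.0]
ft_force: [-0.7, -0.3, -1.8]
grip_width: 0.436
grasp_force: 4.2
```

arm_command:
  plan:
    - {"dp":[0,0,0],"spin":-0.08}
    - {"dp":[0,0,0],"spin":-0.13}
    - {"dp":[0,0,0],"spin":-0.13}
    - {"dp":[0,0,0],"spin":-0.13}
    - {"dp":[0,0,0],"spin":-0.13}

```text
clock: 25.85
position: [0.5273, 0.2531, 0.4023]
ee_rot: [-0.214, 0.977, -0.0, 0.0]
ft_force: [0.9, 0.3, -0.6]
grip_width: 0.43
grasp_force: 4.2
```

arm_command:
  plan:
    - {"dp":[0,0,0],"spin":-0.075}
    - {"dp":[0,0,0],"spin":0}
    - {"dp":[0,0,0],"spin":0}
    - {"dp":[0,0,0],"spin":0}

```text
clock: 26.25
position: [0.5275, 0.2537, 0.4023]
ee_rot: [-0.247, 0.969, -0.0, 0.0]
ft_force: [-0.2, -0.6, -0.3]
grip_width: 0.43
grasp_force: 4.2
```

```bash
cat > back.py <<'E'
from h import *
o=manip.get_obs();R=Ro.from_quat(o['ee_rot']).as_matrix()
print(o['clock'],o['position'].round(4),R[:,1].round(3),'to go (tool)',(R.T@(np.array([.5246,.2618,.2718])-o['position'])).round(4),'spin',np.arctan2(R[1,1],R[0,1])-np.arctan2(.879,-.476))
E
python3 back.py
```

```text
26.25 [0.5275 0.2537 0.4023] [-0.479  0.878 -0.   ] to go (tool) [-0.0014  0.0085  0.1305] spin 0.0027071542341681187
```

arm_command:
  plan:
    - {"dp":[-1.2,8.5,0],"spin":0}
    - {"dp":[0,0,15],"spin":0}
    - {"dp":[0,0,25],"spin":0}
    - {"dp":[0,0,10],"spin":0}
    - {"dp":[0,0,0],"spin":0}

```text
clock: 26.75
position: [0.5239, 0.2618, 0.35]
ee_rot: [-0.248, 0.969, -0.001, -0.002]
ft_force: [0.7, 0.1, 0.2]
grip_width: 0.432
grasp_force: 4.2
```

```bash
python3 back.py
```

```text
26.75 [0.5239 0.2618 0.35  ] [-0.48   0.877 -0.   ] to go (tool) [-0.0008 -0.0003  0.0782] spin 0.004872263670189003
```

arm_command:
  plan:
    - {"dp":[0,0,6],"spin":0}
    - {"dp":[0,0,6],"spin":0}
    - {"dp":[0,0,6],"spin":0}
    - {"dp":[0,0,6],"spin":0}

```text
clock: 27.15
position: [0.5246, 0.262, 0.328]
ee_rot: [-0.248, 0.969, 0.0, 0.0]
ft_force: [0.1, -0.4, -0.5]
grip_width: 0.431
grasp_force: 4.2
```

arm_command:
  plan:
    - {"dp":[0,0,10],"spin":0}
    - {"dp":[0,0,10],"spin":0}
    - {"dp":[0,0,10],"spin":0}
    - {"dp":[0,0,10],"spin":0}
    - {"dp":[0,0,0],"spin":0}

```text
clock: 27.65
position: [0.5241, 0.2617, 0.2863]
ee_rot: [-0.248, 0.969, -0.0, -0.001]
ft_force: [-1.2, 0.2, -0.9]
grip_width: 0.433
grasp_force: 4.2
```

```bash
python3 back.py
```

```text
27.65 [0.5241 0.2617 0.2863] [-0.48   0.877 -0.   ] to go (tool) [-0.0005 -0.0002  0.0145] spin 0.0048769705840499
```

arm_command:
  plan:
    - {"dp":[0,0,4],"spin":0}
    - {"dp":[0,0,4],"spin":0}
    - {"dp":[0,0,3],"spin":0}
    - {"dp":[0,0,1],"spin":0}
    - {"dp":[0,0,0],"spin":0}

```text
clock: 28.15
position: [0.5245, 0.2619, 0.2762]
ee_rot: [-0.248, 0.969, 0.0, -0.0]
ft_force: [-0.5, -0.2, -0.7]
grip_width: 0.431
grasp_force: 4.2
```

arm_command:
  plan:
    - {"dp":[0,0,1],"spin":0}
    - {"dp":[0,0,0.5],"spin":0}
    - {"dp":[0,0,0],"spin":0}

```text
clock: 28.45
position: [0.5245, 0.2619, 0.2747]
ee_rot: [-0.248, 0.969, 0.0, 0.0]
ft_force: [0.5, 0.7, -0.7]
grip_width: 0.427
grasp_force: 4.2
```

arm_command:
  plan:
    - {"dp":[0,0,1],"spin":0}
    - {"dp":[0,0,1],"spin":0}
    - {"dp":[0,0,0.5],"spin":0}
    - {"dp":[0,0,0],"spin":0}

```text
clock: 28.85
position: [0.5245, 0.2619, 0.2721]
ee_rot: [-0.248, 0.969, 0.0, -0.0]
ft_force: [0.5, 0.7, -0.3]
grip_width: 0.433
grasp_force: 4.2
```

arm_command:
  plan:
    - {"dp":[0,0,0],"spin":0}
    - {"dp":[0,0,0],"spin":0}
    - {"dp":[0,0,0],"spin":0}
    - {"dp":[0,0,0],"spin":0}
    - {"dp":[0,0,0],"spin":0}
  grip: 0

```text
clock: 29.35
position: [0.5245, 0.262, 0.2723]
ee_rot: [-0.248, 0.969, 0.0, 0.0]
ft_force: [-0.5, -0.3, 0.4]
grip_width: 0.499
grasp_force: 0.1
```

arm_command:
  plan:
    - {"dp":[0,0,0],"spin":0}
    - {"dp":[0,0,0],"spin":0}
    - {"dp":[0,0,0],"spin":0}
    - {"dp":[0,0,0],"spin":0}
    - {"dp":[0,0,0],"spin":0}
  grip: -0.8

```text
clock: 29.85
position: [0.5245, 0.262, 0.2722]
ee_rot: [-0.248, 0.969, 0.0, -0.0]
ft_force: [0.6, 0.4, -0.2]
grip_width: 0.899
grasp_force: 0.0
```

arm_command:
  plan:
    - {"dp":[0,0,-3],"spin":0}
    - {"dp":[0,0,-10],"spin":0}
    - {"dp":[0,0,-20],"spin":0}
    - {"dp":[0,0,-30],"spin":0}
    - {"dp":[0,0,-30],"spin":0}

```text
clock: 30.35
position: [0.5244, 0.2618, 0.3669]
ee_rot: [-0.248, 0.969, 0.0, 0.0]
ft_force: [0.4, 0.2, -0.1]
grip_width: 0.899
grasp_force: 0.0
```

arm_command:
  plan:
    - {"dp":[0,0,-30],"spin":0}
    - {"dp":[0,0,-15],"spin":0}
    - {"dp":[0,0,0],"spin":0}
    - {"dp":[0,0,0],"spin":0}

```text
clock: 30.75
position: [0.5244, 0.2619, 0.4094]
ee_rot: [-0.248, 0.969, -0.0, -0.0]
ft_force: [0.0, -0.5, 0.3]
grip_width: 0.9
grasp_force: 0.0
```

```bash
python3 w.py e1 tongs holder; python3 - <<'E'
from h import *
c=np.load('pics/e1.npy',allow_pickle=True).item()
b=[.5238,.2619,.168]
print('pred bow',proj(c,b),'holder rim',proj(c,[.5245,.2643,.075]))
u,v=proj(c,b)[0].astype(int);g=cv2.cvtColor(cv2.imread('pics/e1.png'),cv2.COLOR_BGR2GRAY)
for r in range(v-40,v+24,4): print(r,' '.join(f'{x:3d}' for x in g[r,u-40:u+40:2]))
for n in('top','scene'):
    cam(n)
    for t in('tongs','spacer','gear_a','cover'): print(n,t,[(np.round(x['position'],3).tolist(),round(x['score'],2)) for x in finder.find_in(n,t)[:3]])
E
```

```text
30.75 [0.5244 0.2619 0.4094] [-0.48   0.877  0.   ]
tongs [([0.5222, 0.2628, 0.1623], 0.98, [261.0, 196.0])]
holder [([0.515, 0.2618, 0.0051], 0.73, [262.0, 160.0])]
pred bow [[258.64690167 199.44593992]] holder rim [[260.11710711 177.41060566]]
159 166 128 142 143 142 140 140 139 138  40  45  44  44  41  46  43  43  44  44  43  45  46  45  44  43  47  43  44  45  44  42  45  43  83  85  81  84  83  81  83
163 171 121 146 148 143 146 143  88  60  66  67  69  65  63  58  65  60  61  52  54  52  56  49  54  44  56  55  56  55  54  51  50  55  51  62  69  81  80  79  80
167 163 162 156 147 149 146 144  57  67  46  44  64  59  55  63  74  66 110 119 117 119 118 115 113 113 110 110 109  63  65  66  61  60  71  70  71  83  83  81  80
171 166 154 142 140 140 140 135 117  99  36  40  57  48  57  54  99  65  49 133  69  49 130  66  51  46  51  51  54  43  44 130  38  41  61  74  97 155 155 154 155
175 167 157 147 142 143 141 139 111  96  31  40  65  59  40  90  50  50  47  94  56  88  60  50  95  61  64  94  64  46  58  76  38  37  61  72 116 155 152 152 155
179 161 154 144 140 140 139 137 11
[... 1640 characters left out ...]
0 186 189 186 184 188 186 193 187 187 183 185 186 186 189 193 191 190 191 185 187 184 187 185 190 186 187 186 188 192 189 186 181
top tongs [([0.523, 0.259, 0.118], 0.53)]
top spacer [([0.494, -0.311, 0.019], 0.48)]
top gear_a [([0.673, 0.185, 0.044], 0.51), ([0.668, -0.167, 0.044], 0.44)]
top cover [([0.707, 0.028, 0.016], 0.62), ([0.482, -0.279, 0.006], 0.61)]
scene tongs [([0.521, 0.256, 0.121], 0.66)]
scene spacer [([0.679, -0.168, 0.033], 0.64), ([0.504, -0.307, 0.012], 0.38), ([0.539, 0.259, 0.01], 0.24)]
scene gear_a [([0.683, 0.192, 0.038], 0.86), ([0.677, -0.166, 0.034], 0.52)]
scene cover [([0.717, 0.029, 0.013], 0.97), ([0.58, -0.029, 0.066], 0.66), ([0.488, -0.236, 0.011], 0.25)]
```

The tongs stand in the holder as they did at the start, the spacer is on its peg, the bystanders haven't moved, and the gripper is clear.

```bash
python3 -c "
from workcell import manip
print(manip.hand_in())"
```

```text
the job is handed in; nothing more can be done
None
```

I drew the spacer out with the tongs and seated it fully on the empty peg, then stood the tongs back in their holder; the job was handed in after about 31 s of the 58 s allowed, and no verdict came back.

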